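Put the tagging bench's tin, stamp and stapler back on their own mats

TASK

The tin, the hand stamp and the stapler each stand on another's mat. First park one of them in the empty white tray, then move them round until each stands upright and fully on the mat of its own shape: the tin in the middle of the round mat, the stamp in the middle of the square one, the stapler in the middle of the oblong one and lying along it. Set each thing down rather than dropping it, and do not topple anything or push the bowl, bottle or jar about.

Things in the scene. Friction and masses are not known exactly. Their poses are not given: they have to be found in the camera images.
- tin: closed round aluminium tin, 56 mm in diameter (57 over the lid), 45 mm high, about 150 g, standing upright. Origin: centre of its underside. Its z axis points up.
- stamp: hand stamp of pale wood: a square foot 50 x 50 mm and 20 mm high, with an upright round handle in its middle, 28 mm in diameter, from 20 to 78 mm above the underside (its top edge rounded by 6 mm); about 140 g. Origin: centre of the underside of the foot. Its z axis points up. x and y are square to the foot's sides.
- stapler: desk stapler, 120 mm long (along its x) and 36 mm wide (along its y) over its dark steel foot, 43 mm high; the grey body above the foot is 30 mm wide, 108 mm long, from 21 to 43 mm above the underside, and can be gripped across its y at the origin; about 250 g. Origin: middle of the underside of the foot. Its z axis points up.
- round_mat: round dark rubber mat, 86 mm in diameter, 4 mm thick, fixed to the table: the home of the round tin. Origin: centre of its underside, on the table.
- square_mat: square dark rubber mat, 82 x 82 mm, 4 mm thick, fixed to the table: the home of the square-footed stamp. Origin: centre of its underside, on the table; x and y are square to its sides.
- long_mat: oblong dark rubber mat, 150 mm (along its x) by 64 mm (along its y), 4 mm thick, fixed to the table: the home of the stapler. Origin: centre of its underside, on the table.
- tray: empty low white square tray, 145 x 145 mm outside, 137 x 137 mm inside, fixed to the table; its floor lies 4 mm and its rim 12 mm above the table. It is the free spot. Origin: centre of its underside, on the table; x and y are square to its sides.
- bowl: bystander: white ceramic bowl full of paper tags, 106 mm across the rim, 50 mm high, loose. Origin: centre of its underside.
- bottle: bystander: slim white glue bottle, 34 mm in diameter, 100 mm high, loose. Origin: centre of its underside.
- jar: bystander: glass jar with a brass lid, 52 mm in diameter, 75 mm high, loose. Origin: centre of its underside.
Not all that is in view belongs to the job. What is shaped like the stamp but orange or turquoise is not meant.

How it is judged:
By the outcome, as a careful person would: the job done as asked, in the order asked, and still so for the second after the job is handed in, with the robot touching nothing.
It also fails if it takes over 122 s, if anything falls off the work surface, if the arm or the gripper's body presses on something with over 40 N, if the wrist force passes 120 N, or if a joint passes its speed limit or range.

ROBOT

A 6-joint arm with a two-finger parallel gripper is mounted at the origin on the work surface. World frame = base frame: x ahead of the robot, y to its left, z up, the work surface at z = 0. Lengths are in m, angles in degrees, forces in N, time in s.
With the tool pointing down it reaches from about 0.375 to 0.9 m from the base axis. Payload 3.1 kg.
Tool frame: the origin (TCP) lies on the centre line of the jaws, within the pads' length; the fingertips stand 17 mm ahead of it and the grasp point (between the pads) lies 2 mm behind it; z points along the fingers, y is the line along which they close (so a half turn about z gives the same grasp; the last joint's range is limited). The gripper opens to 87 mm and grips with 3 to 60 N. Pads are 19 mm wide; open, the fingers measure 117 mm over their backs; the gripper's body (75 mm by 190 mm) begins 51 mm behind the grasp point.
Start: joints at [64.028, 30.224, 82.088, -0, 67.689, -10.227], TCP at [0.17, 0.602, 0.205] pointing down, gripper open.
Joint ranges: [-176.69, 176.69], [-43.24, 126.21], [12.49, 139.97], [-82, 262], [0, 151.66], [-163.58, 163.58]. Speed limits (degrees/s): [159.86, 159.86, 180, 180, 180, 180].

INTERFACE

Orientations are given as a 3x3 rotation matrix whose columns are the frame's x, y, z axes.
In Python, from rig import bot, imaging, finder gives the robot as it stands. The module is installed in compiled form; this text tells all that it offers.
- The arm moves only by the tool play_rows, never from a script. Its argument "motion" is a list that holds one entry, the list of rows, each a list of 6 numbers: the shift along the tool's x, y, z in m, then the turn, a rotation vector about the tool's x, y, z in degrees. In form: [[[dx, dy, dz, wx, wy, wz], ...]]. A call has 1 to 8 rows; each row is the pose to reach, as a shift and turn from the pose commanded when the call began, along the tool's axes at that moment; what a row does not reach only later rows make up. A row lasts 1/12 s, in which the tool goes at most 41.7 mm and 7.16 degrees, less where a joint would pass 70% of its speed; a pose out of reach is approached as far as the arm can. A call with a gripper value outside its range is refused whole. "fingers" is the finger opening in m, from 0 to 0.087, set as the call begins (left out, the last holds). The fingers move at their own pace and stop on an object; the grip force is fixed at half the most. Time passes only in rows, so rows that repeat a pose let the fingers close. It gives the time, the measured TCP pose, the force, the opening and the grip force at its end, in the units of the state.
- bot.read_state(): the state, without advancing time (a new reading comes with each control period).
- imaging.capture(name): name is "side" or "top"; returns a dict with "frame" (400x640x3 uint8, red, green, blue), "camera_matrix" (3x3 intrinsics, pixels), "k1" (the pictures are not rectified: a ray, as slopes to the right and down, at radius r is drawn at 1 + k1 r^2 times it, then the intrinsics apply), "R" (3x3) and "t" (3): a world point X has camera coordinates R X + t. Camera axes: x right, y down, z forward; pixel columns grow to the right and rows downward; lengths in m; the calibration is good to about 2 mm. A picture is of the moment at which its call begins. There is no depth.
- bot.hand_in(): hands the job in; it is judged then, once.
Trained networks look in the newest picture that a camera, given by its name, has taken for a name from the list of things; names that differ only in an ending like _2 or _b are one class to them, and where a whole thing is asked for, a point or a joint stands for the part that bears it (a point fixed in the world has none). Each returns a list of dicts, best first, with "confidence" (0 to 1); they miss things now and then, are a little off and sometimes report something else, mostly with a low value. They report only what shows in the picture. A call takes as long as a camera call. They do not tell look-alikes from the thing itself.
- finder.recognise(camera, name): "at" ([x, y, z] in m, in world coordinates, good to about 4 mm: the middle of the surface that is visible of it).
- finder.outline_of(camera, name): "pixels" (400x640 bool, what is visible of it).
The state is a dict: "time_s": time; "joint_positions": joint angles; "qvel": joint speeds; "tau": joint torques, N m; "position": TCP position; "tcp_rot": TCP orientation; "force": force on the tool from outside, world axes, zero at the start; "moment": the same for the moment, N m; "opening": opening from 0.0 (shut) to 1.0 (fully open); "grasp_force": force on a finger pad.
Only numpy, scipy, OpenCV 4.12 (cv2) and the standard library are available. Lean on these libraries where they do the work, as an engineer would, in place of code of your own. Each camera call takes 0.05 s, during which the arm holds its last target. There are 200 camera calls.

## Working session

There is one attempt and no reset: what is moved stays moved. The work goes in short steps, Python scripts to look and compute and a tool call to move; the robot and the scene stay as the last step left them, time stands still between calls to the robot, and variables do not carry over. Pictures are saved under pics/ and viewed, at most 14 in all, crops included, and the job is handed in when it is done.

Besides the shell and the picture viewer there is one more tool, called after "Call:" as name(argument=value, ...), one argument or row to a line, values as JSON. play_rows: Moves the arm, as the interface text tells. Its arguments: {"type":"object","properties":{"motion":{"type":"array"},"fingers":{"type":"number"}},"required":["motion"]}

```bash
mkdir -p pics; cat > h.py <<'E'
import numpy as np, cv2
from rig import bot, imaging, finder
def snap(n,f=None):
    c=imaging.capture(n)
    if f: cv2.imwrite('pics/'+f,c['frame'][:,:,::-1])
    return c
def ray(c,uv):
    K=c['camera_matrix'];p=np.linalg.inv(K)@np.array([uv[0],uv[1],1.]);d=p[:2].copy()
    for _ in range(30): d=p[:2]/(1+c['k1']*(d@d))
    R=np.array(c['R']);t=np.array(c['t'])
    return -R.T@t, R.T@np.array([d[0],d[1],1.])
def at_z(c,uv,z):
    o,d=ray(c,uv); return o+d*(z-o[2])/d[2]
def proj(c,X):
    q=np.array(c['R'])@np.array(X)+np.array(c['t']);d=q[:2]/q[2];d=d*(1+c['k1']*(d@d))
    return (np.array(c['camera_matrix'])@np.array([d[0],d[1],1]))[:2]
E
cat > a.py <<'E'
from h import *
np.set_printoptions(precision=4,suppress=True)
for cam in ['top','side']:
    c=snap(cam,cam+'0.png'); print(cam,'campos',-np.array(c['R']).T@c['t'])
    for n in ['tin','stamp','stapler','round_mat','square_mat','long_mat','tray','bowl','bottle','jar']:
        for r in finder.recognise(cam,n)[:4]:
            print(n,round(r['confidence'],2),np.array(r['at']),proj(c,r['at']).round())
s=bot.read_state(); print(s)
E
python3 a.py
```

```text
top campos [0.4686 0.0036 1.1874]
tin 0.8 [0.6253 0.0811 0.0462] [279. 176.]
tin 0.67 [0.4296 0.2558 0.0028] [203. 260.]
stamp 0.79 [0.7382 0.0509 0.0195] [294. 131.]
stamp 0.72 [0.6343 0.2008 0.0216] [229. 172.]
stamp 0.64 [ 0.6454 -0.1225  0.0225] [367. 171.]
stamp 0.18 [0.626  0.0799 0.0435] [280. 176.]
stapler 0.71 [0.4307 0.2766 0.043 ] [190. 259.]
stapler 0.22 [ 0.6438 -0.1199  0.0257] [366. 172.]
round_mat 0.7 [0.4278 0.2596 0.0049] [201. 260.]
square_mat 0.91 [0.6175 0.0795 0.005 ] [281. 182.]
tray 0.82 [ 0.4132 -0.2536  0.0056] [421. 272.]
bowl 0.58 [ 0.4244 -0.0074  0.0418] [316. 266.]
bowl 0.53 [ 0.4175 -0.2571  0.0056] [422. 270.]
jar 0.76 [ 0.5851 -0.2955  0.0787] [447. 197.]
jar 0.23 [0.6265 0.0795 0.0481] [280. 176.]
side campos [ 0.2835 -0.7575  0.911 ]
tin 0.84 [0.6177 0.0686 0.0481] [326. 166.]
stamp 0.77 [0.6317 0.1904 0.0158] [315. 145.]
stamp 0.71 [0.7391 0.0421 0.0162] [372. 171.]
stamp 0.55 [ 0.645  -0.1399  0.0255] [368. 230.]
stapler 0.85 [0.4312 0.2681 0.0326] [236. 138.]
stapler 0.42 [ 0.4179 -0.2613  0.0019] [292. 308.]
square_mat 0.73 [0.6098 0.0578 0.003
[... 259 characters left out ...]

bowl 0.3 [ 0.6163 -0.1302  0.0039] [355. 235.]
bottle 0.57 [0.5836 0.2948 0.0493] [286. 116.]
jar 0.89 [ 0.5819 -0.3128  0.06  ] [376. 290.]
{'time_s': 1.1, 'joint_positions': array([ 64.0285,  30.2242,  82.0875,  -0.0013,  67.6895, -10.2271]), 'qvel': array([-0.0421, -0.0161,  0.0049, -0.0658,  0.0448,  0.0275]), 'tau': array([  0.0006, -44.0027, -17.6989,   0.0635,   0.0504,   0.    ]), 'position': array([0.1696, 0.6015, 0.2045]), 'tcp_rot': array([[-0.9625,  0.2713,  0.    ],
       [ 0.2713,  0.9625, -0.    ],
       [-0.    , -0.    , -1.    ]]), 'force': array([-1.1462, -0.4548, -0.3418]), 'moment': array([-0.0653, -0.0297, -0.0166]), 'grasp_force': 0.0, 'opening': 0.9994421255330008}
```

View images.

View pics/top0.png

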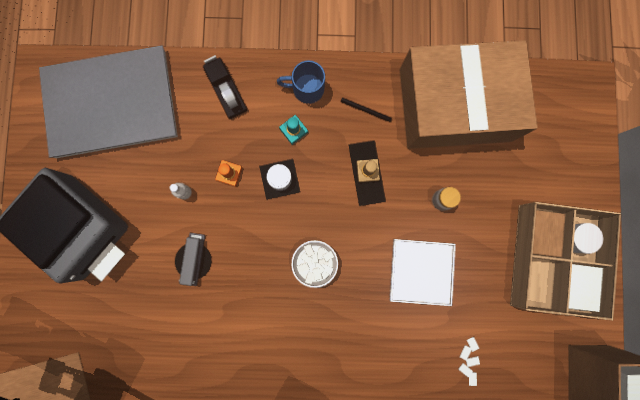

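```bash
python3 - <<'E'
import cv2
a=cv2.imread('pics/top0.png')[100:300,165:385]
cv2.imwrite('pics/topc.png',cv2.resize(a,None,fx=3,fy=3,interpolation=cv2.INTER_CUBIC)[:600])
E
```

```text
(no output)
```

View pics/topc.png

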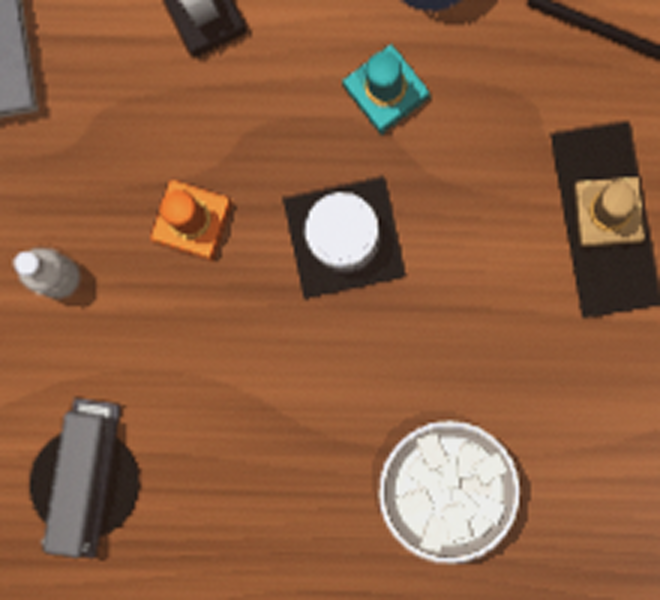

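View pics/side0.png

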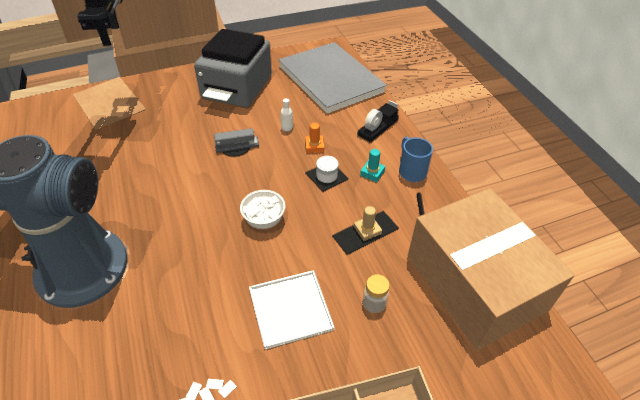

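The pale-wood stamp-shaped thing is at top (368,170), on the oblong mat. The orange one (228,172) and the turquoise one (294,130) are decoys by colour. The tin is at (279,177) on the square mat, and the grey stapler is at (190,259) on the round mat. The black thing at (225,87) is a tape dispenser. The crop confirms these colours. Next I'll fit the poses.

```bash
cat >> h.py <<'E'
from scipy.optimize import minimize
def box(lx,ly,z0,z1): return np.array([[sx*lx/2,sy*ly/2,z] for sx in(-1,1) for sy in(-1,1) for z in(z0,z1)])
def cyl(d,z0,z1): 
    a=np.linspace(0,2*np.pi,40)[:-1]; return np.array([[d/2*np.cos(t),d/2*np.sin(t),z] for t in a for z in(z0,z1)])
M={'tin':[cyl(.0565,0,.045)],'stamp':[box(.05,.05,0,.02),cyl(.028,.02,.074),cyl(.018,.07,.078)],
 'stapler':[box(.12,.036,0,.012),box(.108,.03,.021,.043)],
 'round_mat':[cyl(.086,0,.004)],'square_mat':[box(.082,.082,0,.004)],'long_mat':[box(.15,.064,0,.004)],'tray':[box(.145,.145,0,.012)],
 'bowl':[cyl(.106,.045,.05),cyl(.06,0,.01)],'jar':[cyl(.052,0,.075)],'bottle':[cyl(.034,0,.07),cyl(.015,.07,.1)]}
S=4
def sil(c,name,p,z):
    im=np.zeros((400*S,640*S),np.uint8); ca,sa=np.cos(p[2]),np.sin(p[2])
    for P in M[name]:
        W=np.c_[p[0]+ca*P[:,0]-sa*P[:,1],p[1]+sa*P[:,0]+ca*P[:,1],P[:,2]+z]
        uv=np.array([proj(c,w) for w in W])
        cv2.fillConvexPoly(im,cv2.convexHull((((uv+.5)*S-.5)*8).round().astype(np.int32)),255,shift=3)
    return cv2.resize(im,(640,400),interpolation=cv2.INTER_AREA)/255.
def fit(c,name,mask,p0,z,extra=None):
    def f(q):
        p=np.array(p0)+np.array([q[0],q[1],q[2]*20])
        s=sil(c,name,p,z)
        if extra is not None: s=np.maximum(s,extra)
        return 1-np.minimum(s,mask).sum()/np.maximum(s,mask).sum()
    yaw=0 if name in('tin','round_mat','bowl','jar','bottle') else .012
    sim=np.array([[0,0,0],[.006,0,0],[0,.006,0]]+([[0,0,yaw]] if yaw else []))
    if yaw: r=minimize(f,np.zeros(3),method='Nelder-Mead',options=dict(initial_simplex=sim,xatol=1e-4,fatol=1e-4,maxfev=150));q=r.x
    else: r=minimize(lambda v:f([v[0],v[1],0]),np.zeros(2),method='Nelder-Mead',options=dict(initial_simplex=sim[:,:2],xatol=1e-4,fatol=1e-4,maxfev=80));q=np.r_[r.x,0]
    return np.array(p0)+q*np.array([1,1,20]),1-r.fun
def mask_near(cam,c,name,xyz):
    uv=proj(c,xyz); best=None
    for o in finder.outline_of(cam,name):
        m=np.array(o['pixels']); v,u=np.nonzero(m)
        if len(u) and np.hypot(u.mean()-uv[0],v.mean()-uv[1])<25: return m.astype(float)
E
cat > b.py <<'E'
from h import *
np.set_printoptions(precision=4,suppress=True)
d=np.deg2rad
G=[('tin',(.623,.078,0),.004),('stamp',(.645,-.125,d(5)),.004),('stapler',(.431,.273,d(-8)),.004),
('square_mat',(.618,.078,d(8)),0,'tin'),('long_mat',(.637,-.13,d(8)),0,'stamp'),('round_mat',(.429,.268,0),0,'stapler'),('tray',(.415,-.255,d(-3)),0),
('bowl',(.424,-.008,0),0),('jar',(.58,-.3,0),0),('bottle',(.58,.295,0),0)]
for cam in ['top','side']:
    c=snap(cam); F={}
    for g in G:
        m=mask_near(cam,c,g[0],[g[1][0],g[1][1],.01])
        if m is None: print(cam,g[0],'none'); continue
        ex=None
        if len(g)>3:
            if g[3] not in F: continue
            ex=F[g[3]][1]; m=np.maximum(m,F[g[3]][0])
        p,iou=fit(c,g[0],m,g[1],g[2],ex); F[g[0]]=(m,sil(c,g[0],p,g[2]))
        print(cam,g[0],p[:2],np.rad2deg(p[2]).round(1),round(iou,3))
print(bot.read_state()['time_s'])
E
python3 b.py
```

```text
top tin [0.6263 0.0832] 0.0 0.88
top stamp [ 0.6501 -0.1254] 5.0 0.941
top stapler [0.4312 0.2788] -6.7 0.887
top square_mat [0.6257 0.0834] 13.4 0.894
top long_mat [ 0.6468 -0.1236] 10.7 0.948
top round_mat [0.4272 0.28  ] 0.0 0.931
top tray [ 0.4142 -0.2574] -2.9 0.975
top bowl [ 0.4292 -0.0046] 0.0 0.965
top jar none
top bottle [0.5876 0.3076] 0.0 0.77
side tin [0.624  0.0792] 0.0 0.953
side stamp [ 0.6479 -0.1275] 8.9 0.919
side stapler [0.4287 0.2738] -8.7 0.889
side square_mat none
side long_mat [ 0.6448 -0.1247] 10.9 0.869
side round_mat none
side tray [ 0.4145 -0.2606] -3.1 0.977
side bowl none
side jar [ 0.5859 -0.3077] 0.0 0.887
side bottle none
2.2
```

```bash
cat > s.py <<'E'
from h import *
rows=[]
for cam,cs in [('top',[(279,177),(368,170),(193,258)]),('side',[(326,172),(367,230),(236,140)])]:
    c=snap(cam); f=c['frame'].astype(float); r=[]
    for u,v in cs:
        a=f[v-40:v+40,u-45:u+45]; mx=a.max(2); sat=(mx-a.min(2))/np.maximum(mx,1)
        r.append(np.vstack([cv2.resize(x.astype(np.uint8),None,fx=2.9,fy=1.8) for x in (mx,sat*255)]))
        print(cam,(u,v),'wood sat/mx',np.percentile(sat[:8],[5,50,95]).round(2),np.percentile(mx[:8],[5,50,95]))
    rows.append(np.hstack(r))
cv2.imwrite('pics/s.png',np.vstack(rows))
E
python3 s.py
```

```text
top (279, 177) wood sat/mx [0.54 0.63 0.64] [ 88. 149. 160.]
top (368, 170) wood sat/mx [0.54 0.64 0.65] [ 77. 147. 156.]
top (193, 258) wood sat/mx [0.63 0.64 0.64] [144.95 154.5  162.  ]
side (326, 172) wood sat/mx [0.1  0.61 0.82] [ 24.95 202.   223.05]
side (367, 230) wood sat/mx [0.59 0.61 0.62] [185.95 206.   220.  ]
side (236, 140) wood sat/mx [0.03 0.6  0.62] [ 68. 113. 213.]
```

View pics/s.png

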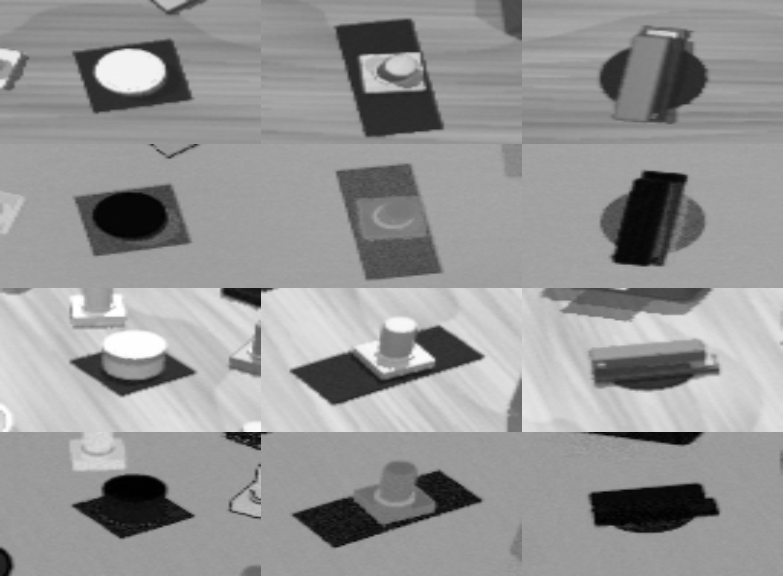

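```bash
cat >> h.py <<'E'
def sm(c):
    f=c['frame'].astype(float); mx=f.max(2); return (mx-f.min(2))/np.maximum(mx,1),mx
def roi(c,mask,xy,r):
    uv=proj(c,[xy[0],xy[1],.02]); v,u=np.mgrid[:400,:640]; m=mask&(np.hypot(u-uv[0],v-uv[1])<r)
    n,l,st,_=cv2.connectedComponentsWithStats(m.astype(np.uint8)); k=1+np.argmax(st[1:,4]); return l==k
def fitw(c,names,mask,p0,zs,ign=None,share=False):
    """fit pose of names[0] (others fixed (name,p,z) in zs[1:])"""
    W=np.ones((400,640)) if ign is None else 1.-ign
    rnd=names in('tin','round_mat','bowl','jar','bottle')
    def f(q):
        s=sil(c,names,np.array([p0[0]+q[0],p0[1]+q[1],p0[2]+(0 if rnd else q[2]*20)]),zs)
        if share is not False: s=np.maximum(s,share)
        return (W*np.abs(s-mask)).sum()/mask.sum()
    n=2 if rnd else 3
    sim=np.vstack([np.zeros(n),np.eye(n)*.006])
    r=minimize(f,np.zeros(n),method='Nelder-Mead',options=dict(initial_simplex=sim,xatol=5e-5,fatol=1e-4,maxfev=200))
    q=np.r_[r.x,0][:3]; return np.array([p0[0]+q[0],p0[1]+q[1],p0[2]+(0 if rnd else q[2]*20)]),r.fun
E
cat > b2.py <<'E'
from h import *
np.set_printoptions(precision=4,suppress=True); d=np.deg2rad
def show(*a): print(*[np.r_[x[:2],np.rad2deg(x[2])] if isinstance(x,np.ndarray) and len(x)==3 else x for x in a])
for cam in ['top','side']:
    c=snap(cam); sat,mx=sm(c)
    # tin + square
    u=roi(c,sat<.5,(.62,.08),28 if cam=='top' else 26)
    t=roi(c,u&(mx>70)&((sat<.15)|(cam=='side')),(.625,.08),25)
    pt,e=fitw(c,'tin',t,(.625,.081,0),.004); show(cam,'tin',pt,e)
    pm,e=fitw(c,'square_mat',u|t,(.622,.081,d(10)),0,share=sil(c,'tin',pt,.004)); show(cam,'square',pm,e)
    # stamp
    m=mask_near(cam,c,'stamp',(.645,-.125,.03)).astype(bool)
    ps,e=fitw(c,'stamp',m,(.649,-.126,d(7)),.004); show(cam,'stamp',ps,e)
    dm=cv2.dilate(m.astype(np.uint8),np.ones((7,7)))>0
    l=((sat<.46)&(mx<80)); l[dm]=0; v,uu=np.mgrid[:400,:640];uv=proj(c,[.64,-.125,0]); l&=np.hypot(uu-uv[0],v-uv[1])<45
    l=cv2.morphologyEx(l.astype(np.uint8),cv2.MORPH_OPEN,np.ones((3,3)))>0
    pl,e=fitw(c,'long_mat',l,(.6445,-.125,d(10)),0,ign=dm); show(cam,'long',pl,e)
    # stapler
    w=roi(c,sat<.5,(.43,.275),32)
    g=roi(c,(sat<.15)&w&(mx>45),(.43,.275),32)
    pg,e=fitw(c,'stapler',g,(.43,.276,d(-8)),.004); show(cam,'stapler',pg,e)
    dm=cv2.dilate((g|(sil(c,'stapler',pg,.004)>0)).astype(np.uint8),np.ones((3,3)))>0
    pr,e=fitw(c,'round_mat',w&~dm,(.428,.276,0),0,ign=dm); show(cam,'round',pr,e)
    ty=roi(c,(sat<.3)&(mx>150),(.4143,-.259),50 if cam=='top' else 65)
    py,e=fitw(c,'tray',ty,(.4143,-.259,d(-3)),0); show(cam,'tray',py,e)
print(bot.read_state()['time_s'])
E
python3 b2.py
```

```text
top tin [0.6268 0.084  0.    ] 0.05410118245771592
top square [ 0.6251  0.0833 13.93  ] 0.03853759561746334
top stamp [ 0.6495 -0.1246  5.6181] 0.07551939924906133
top long [ 0.6457 -0.1243 10.5633] 0.11892858760132229
top stapler [ 0.4315  0.2811 -9.7791] 0.44399202980161134
top round [0.4266 0.2806 0.    ] 0.13699708257005225
top tray [ 0.414  -0.258  -3.1196] 0.020473852037623832
side tin [0.6251 0.0811 0.    ] 0.0387246005480232
side square [ 0.6248  0.0808 15.0878] 0.0480035650623886
side stamp [ 0.6479 -0.1282  8.5731] 0.10819871990246878
side long [ 0.6461 -0.1256 11.3231] 0.127890632521421
side stapler [ 0.4287  0.2732 -5.6187] 0.14055091205382958
side round [0.4271 0.2795 0.    ] 0.07869634340222575
side tray [ 0.4137 -0.2604 -2.9023] 0.018275153111566064
2.5
```

```bash
python3 - <<'E'
from h import *
np.set_printoptions(precision=3,suppress=True)
c=snap('side',); cv2.imwrite('pics/box.png',np.vstack([cv2.resize(c['frame'][170:320,330:530,::-1],None,fx=3,fy=2)]))
d=snap('top')
e=np.vstack([cv2.resize(c['frame'][180:300,340:500,::-1],(640,300)),cv2.resize(d['frame'][100:220,335:495,::-1],(640,300))])
cv2.imwrite('pics/box.png',e)
for uv in [(408,265),(480,345)]: print('side',uv,at_z(c,uv,0))
for uv in [(404,150),(410,145),(404,55)]: print('top',uv,at_z(d,uv,0))
E
```

```text
side (408, 265) [ 0.698 -0.246  0.   ]
side (480, 345) [ 0.747 -0.472  0.   ]
top (404, 150) [ 0.703 -0.213  0.   ]
top (410, 145) [ 0.716 -0.228  0.   ]
top (404, 55) [ 0.941 -0.212  0.   ]
```

View pics/box.png

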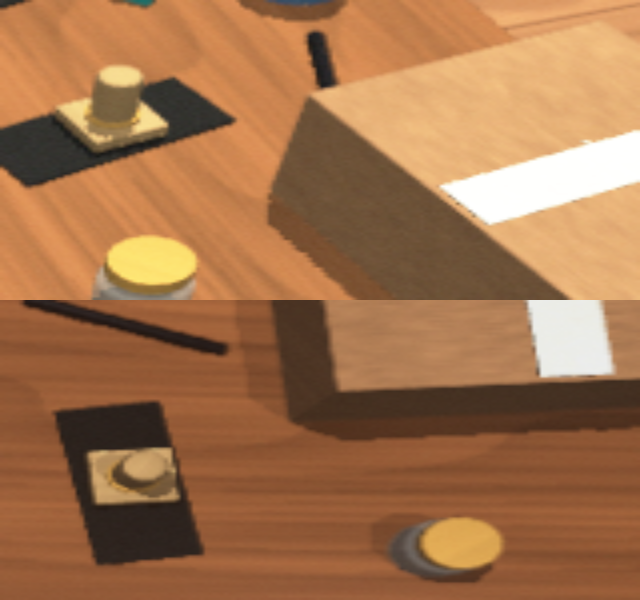

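```bash
cat > plan.py <<'E'
# usage: plan.py x y z psi n [x y z psi n ...]; rows relative to the present pose; n rows linear per leg
import sys
from h import *
from scipy.spatial.transform import Rotation as Ro
s=bot.read_state(); R=np.array(s['tcp_rot']); p=np.array(s['position'])
psi0=np.rad2deg(np.arctan2(R[1,1],R[0,1])); print('t %.2f'%s['time_s'],'pos',p.round(4),'psi %.1f'%psi0,'grip',round(s['grasp_force'],1),'open %.1f mm'%(87*s['opening']),'F',np.round(s['force'],1),'tilt %.2f'%np.rad2deg(np.arccos(-R[2,2])))
a=list(map(float,sys.argv[1:])); q=p; ps=psi0; out=[]
for i in range(0,len(a),5):
    tq=np.array(a[i:i+3]); tp=a[i+3]; n=int(a[i+4])
    for k in range(1,n+1):
        X=q+(tq-q)*k/n; y=np.deg2rad(ps+(tp-ps)*k/n)
        Y=np.array([np.cos(y),np.sin(y),0]); Z=np.array([0,0,-1.]); T=np.c_[np.cross(Y,Z),Y,Z]
        out.append([round(v,3) for v in R.T@(X-p)]+[round(v,1) for v in Ro.from_matrix(R.T@T).as_rotvec(degrees=True)])
    q,ps=tq,tp
for i in range(0,len(out),8): print(out[i:i+8])
E
python3 plan.py .626 .0825 .16 60 18 .626 .0825 .16 60 2
```

```text
t 2.60 pos [0.1695 0.6015 0.2045] psi 74.3 grip 0.0 open 86.8 mm F [ 0.1 -0.6 -1.1] tilt 0.00
[[np.float64(-0.032), np.float64(-0.021), np.float64(0.002), np.float64(-0.0), np.float64(-0.0), np.float64(0.8)], [np.float64(-0.064), np.float64(-0.042), np.float64(0.005), np.float64(-0.0), np.float64(-0.0), np.float64(1.6)], [np.float64(-0.097), np.float64(-0.063), np.float64(0.007), np.float64(-0.0), np.float64(-0.0), np.float64(2.4)], [np.float64(-0.129), np.float64(-0.083), np.float64(0.01), np.float64(-0.0), np.float64(-0.0), np.float64(3.2)], [np.float64(-0.161), np.float64(-0.104), np.float64(0.012), np.float64(-0.0), np.float64(-0.0), np.float64(4.0)], [np.float64(-0.193), np.float64(-0.125), np.float64(0.015), np.float64(-0.0), np.float64(-0.0), np.float64(4.8)], [np.float64(-0.226), np.float64(-0.146), np.float64(0.017), np.float64(-0.0), np.float64(-0.0), np.float64(5.5)], [np.float64(-0.258), np.float64(-0.167), np.float64(0.02), np.float64(-0.0), np.float64(-0.0), np.float64(6.3)]]
[[np.float64(-0.29), np.float64(-0.188), np.float64(0.022), np.float64(-0.0), np.float64(-0.0),
[... 574 characters left out ...]
oat64(11.1)], [np.float64(-0.483), np.float64(-0.313), np.float64(0.037), np.float64(-0.0), np.float64(-0.0), np.float64(11.9)], [np.float64(-0.516), np.float64(-0.334), np.float64(0.04), np.float64(-0.0), np.float64(-0.0), np.float64(12.7)]]
[[np.float64(-0.548), np.float64(-0.355), np.float64(0.042), np.float64(-0.0), np.float64(-0.0), np.float64(13.5)], [np.float64(-0.58), np.float64(-0.376), np.float64(0.045), np.float64(-0.0), np.float64(-0.0), np.float64(14.3)], [np.float64(-0.58), np.float64(-0.376), np.float64(0.045), np.float64(-0.0), np.float64(-0.0), np.float64(14.3)], [np.float64(-0.58), np.float64(-0.376), np.float64(0.045), np.float64(-0.0), np.float64(-0.0), np.float64(14.3)]]
```

Call:
play_rows(
  motion=[
    [[-0.04,-0.026,0.003,0,0,1],[-0.075,-0.048,0.005,0,0,2],[-0.11,-0.07,0.008,0,0,3],[-0.145,-0.094,0.011,0,0,4],[-0.18,-0.116,0.014,0,0,5],[-0.215,-0.139,0.016,0,0,6],[-0.25,-0.161,0.019,0,0,7],[-0.285,-0.184,0.022,0,0,7]],
  ],
)

```text
time_s: 3.27
position: [0.3908, 0.3506, 0.1832]
tcp_rot: [[-0.922, 0.387, 0.001], [0.387, 0.922, 0.001], [-0.001, 0.001, -1.0]]
force: [-0.6, 0.5, 0.4]
opening: 1.0
grasp_force: 0.0
```

```bash
sed -i '/^for i in range(0,len(out),8)/d; s/    q,ps=tq,tp/    print("leg",n,[float(v) for v in out[-1]], "dist %.3f"%np.linalg.norm(tq-q)); q,ps=tq,tp/' plan.py; python3 plan.py .626 .0825 .16 60 1 .626 .0825 .03 60 1
```

```text
t 3.27 pos [0.3908 0.3506 0.1832] psi 67.2 grip 0.0 open 87.0 mm F [-0.6  0.5  0.4] tilt 0.06
leg 1 [-0.321, -0.156, 0.023, 0.0, 0.0, 7.2] dist 0.357
leg 1 [-0.321, -0.156, 0.153, 0.0, 0.0, 7.2] dist 0.130
```

Call:
play_rows(
  motion=[
    [[-0.036,-0.017,0.003,0,0,1],[-0.072,-0.035,0.005,0,0,2],[-0.107,-0.052,0.008,0,0,3],[-0.143,-0.069,0.01,0,0,4],[-0.179,-0.087,0.013,0,0,5],[-0.22,-0.107,0.016,0,0,6],[-0.25,-0.121,0.018,0,0,7],[-0.28,-0.136,0.02,0,0,7]],
  ],
)

```text
time_s: 3.93
position: [0.5971, 0.1162, 0.163]
tcp_rot: [[-0.867, 0.498, 0.001], [0.498, 0.867, -0.0], [-0.001, 0.0, -1.0]]
force: [0.2, 1.2, 0.5]
opening: 0.999
grasp_force: 0.0
```

```bash
python3 plan.py .626 .0825 .16 60 1 .626 .0825 .03 60 1
```

```text
t 3.93 pos [0.5971 0.1162 0.163 ] psi 60.1 grip 0.0 open 86.9 mm F [0.2 1.2 0.5] tilt 0.06
leg 1 [-0.042, -0.015, 0.003, 0.0, 0.1, 0.1] dist 0.044
leg 1 [-0.042, -0.015, 0.133, 0.0, 0.1, 0.1] dist 0.130
```

Call:
play_rows(
  motion=[
    [[-0.02,-0.007,0.001,0,0,0],[-0.04,-0.014,0.003,0,0,0],[-0.04,-0.014,0.02,0,0,0],[-0.04,-0.014,0.04,0,0,0],[-0.04,-0.014,0.06,0,0,0],[-0.04,-0.014,0.06,0,0,0],[-0.04,-0.014,0.06,0,0,0]],
  ],
)

```text
time_s: 4.52
position: [0.6222, 0.0864, 0.1021]
tcp_rot: [[-0.868, 0.496, -0.003], [0.496, 0.868, 0.0], [0.002, -0.001, -1.0]]
force: [-0.9, -0.2, 0.9]
opening: 1.001
grasp_force: 0.0
```

```bash
python3 plan.py .626 .0825 .03 60 1
```

```text
t 4.52 pos [0.6222 0.0864 0.1021] psi 60.2 grip 0.0 open 87.1 mm F [-0.9 -0.2  0.9] tilt 0.16
leg 1 [-0.005, -0.001, 0.072, -0.1, -0.1, 0.2] dist 0.072
```

Call:
play_rows(
  motion=[
    [[-0.005,-0.001,0.02,0,0,0],[-0.005,-0.001,0.04,0,0,0],[-0.005,-0.001,0.055,0,0,0],[-0.005,-0.001,0.065,0,0,0],[-0.005,-0.001,0.072,0,0,0],[-0.005,-0.001,0.072,0,0,0]],
  ],
)

```text
time_s: 5.02
position: [0.6267, 0.0832, 0.0306]
tcp_rot: [[-0.868, 0.496, -0.001], [0.496, 0.868, 0.0], [0.001, -0.0, -1.0]]
force: [-0.2, 1.1, 0.2]
opening: 0.999
grasp_force: 0.0
```

Call:
play_rows(
  motion=[
    [[0,0,0,0,0,0],[0,0,0,0,0,0],[0,0,0,0,0,0],[0,0,0,0,0,0],[0,0,0,0,0,0],[0,0,0,0,0,0]],
  ],
  fingers=0.04,
)

```text
time_s: 5.52
position: [0.627, 0.083, 0.0314]
tcp_rot: [[-0.868, 0.496, 0.001], [0.496, 0.868, -0.0], [-0.001, 0.0, -1.0]]
force: [-0.4, -0.8, 0.6]
opening: 0.634
grasp_force: 0.6
```

```bash
python3 plan.py .626 .0825 .13 60 1 .414 -.259 .13 60 1 .414 -.259 .029 60 1
```

```text
t 5.52 pos [0.627  0.083  0.0314] psi 60.3 grip 0.6 open 55.2 mm F [-0.4 -0.8  0.6] tilt 0.03
leg 1 [0.001, -0.001, -0.099, 0.0, 0.0, 0.3] dist 0.099
leg 1 [0.015, -0.403, -0.099, 0.0, 0.0, 0.3] dist 0.402
leg 1 [0.015, -0.403, 0.002, 0.0, 0.0, 0.3] dist 0.101
```

Call:
play_rows(
  motion=[
    [[0,0,0,0,0,0],[0,0,0,0,0,0],[0,0,0,0,0,0],[0,0,-0.01,0,0,0],[0,0,-0.03,0,0,0],[0,0,-0.06,0,0,0],[0,0,-0.09,0,0,0],[0,0,-0.1,0,0,0]],
  ],
)

```text
time_s: 6.18
position: [0.6296, 0.0832, 0.1358]
tcp_rot: [[-0.868, 0.496, 0.008], [0.496, 0.868, -0.0], [-0.007, 0.004, -1.0]]
force: [0.9, 0.4, 1.2]
opening: 0.463
grasp_force: 0.0
```

```bash
python3 plan.py .414 -.259 .13 60 1 .414 -.259 .032 60 1
```

```text
t 6.18 pos [0.6296 0.0832 0.1358] psi 60.3 grip 0.0 open 40.3 mm F [0.9 0.4 1.2] tilt 0.44
leg 1 [0.017, -0.404, 0.004, 0.2, 0.4, 0.3] dist 0.404
leg 1 [0.018, -0.404, 0.102, 0.2, 0.4, 0.3] dist 0.098
```

```bash
python3 - <<'E'
from h import *
a=snap('side')['frame'][130:250,250:410,::-1]; b=snap('top')['frame'][120:240,200:360,::-1]
cv2.imwrite('pics/g1.png',np.vstack([cv2.resize(x,(400,300),interpolation=cv2.INTER_CUBIC) for x in(a,b)]))
E
```

```text
(no output)
```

View pics/g1.png

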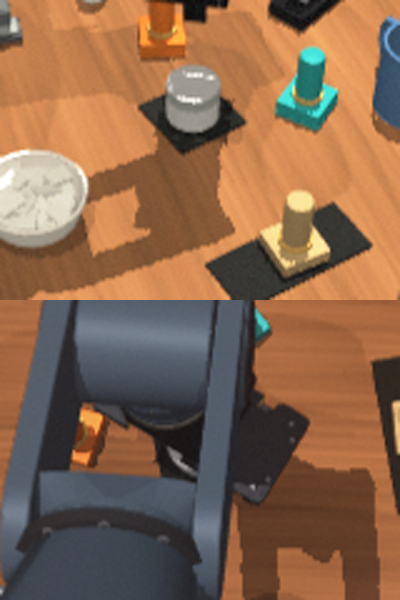

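```bash
cat > t.py <<'E'
from h import *
c=snap('side'); sat,mx=sm(c)
u=roi(c,sat<.5,(.62,.08),26); t=roi(c,u&(mx>70),(.625,.08),25)
print('side tin',fitw(c,'tin',t,(.625,.081,0),.004))
p=bot.read_state()['position']; print(p,'tip px',proj(c,p+[0,0,-.017]),'tcp px',proj(c,p))
cv2.imwrite('pics/g2.png',cv2.resize(c['frame'][60:210,250:450,::-1],(800,600),interpolation=cv2.INTER_CUBIC))
E
python3 t.py
```

```text
side tin (array([0.62457891, 0.07983458, 0.        ]), np.float64(0.03847494553376907))
[0.6271419  0.08317252 0.13178668] tip px [327.89301739 142.17250347] tcp px [328.06871508 136.93024556]
```

View pics/g2.png

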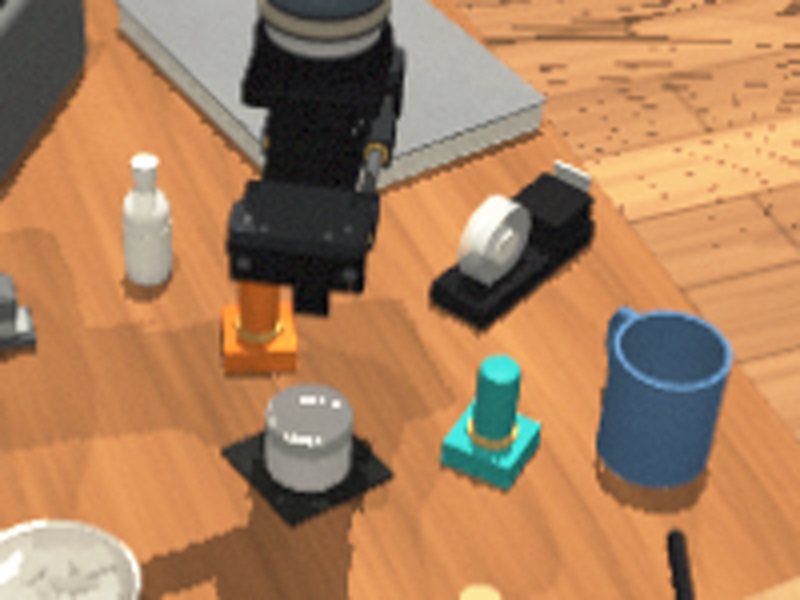

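Call:
play_rows(
  motion=[
    [[0,0,0,0,0,0],[0,0,0,0,0,0],[0,0,0,0,0,0],[0,0,0,0,0,0],[0,0,0,0,0,0],[0,0,0,0,0,0],[0,0,0,0,0,0],[0,0,0,0,0,0]],
  ],
  fingers=0.087,
)

```text
time_s: 7.0
position: [0.6269, 0.0831, 0.1309]
tcp_rot: [[-0.868, 0.496, -0.0], [0.496, 0.868, 0.0], [0.0, -0.0, -1.0]]
force: [0.8, 0.7, 0.1]
opening: 0.953
grasp_force: 0.0
```

```bash
python3 plan.py .6255 .0815 .029 60 1
```

```text
t 7.00 pos [0.6269 0.0831 0.1309] psi 60.3 grip 0.0 open 82.9 mm F [0.8 0.7 0.1] tilt 0.01
leg 1 [0.0, -0.002, 0.102, -0.0, -0.0, 0.3] dist 0.102
```

Call:
play_rows(
  motion=[
    [[0,-0.002,0.02,0,0,0],[0,-0.002,0.04,0,0,0],[0,-0.002,0.06,0,0,0],[0,-0.002,0.08,0,0,0],[0,-0.002,0.092,0,0,0],[0,-0.002,0.1,0,0,0],[0,-0.002,0.102,0,0,0],[0,-0.002,0.102,0,0,0]],
  ],
)

```text
time_s: 7.67
position: [0.6259, 0.0813, 0.0289]
tcp_rot: [[-0.868, 0.496, -0.0], [0.496, 0.868, -0.0], [0.0, -0.0, -1.0]]
force: [-0.8, -0.3, 0.1]
opening: 1.0
grasp_force: 0.0
```

Call:
play_rows(
  motion=[
    [[0,0,0,0,0,0],[0,0,0,0,0,0],[0,0,0,0,0,0],[0,0,0,0,0,0],[0,0,0,0,0,0],[0,0,0,0,0,0],[0,0,0,0,0,0],[0,0,0,0,0,0]],
  ],
  fingers=0.0,
)

```text
time_s: 8.33
position: [0.6262, 0.0814, 0.0294]
tcp_rot: [[-0.868, 0.496, 0.001], [0.496, 0.868, 0.0], [-0.001, 0.0, -1.0]]
force: [0.7, 0.4, 2.8]
opening: 0.614
grasp_force: 30.0
```

Call:
play_rows(
  motion=[
    [[0,0,0,0,0,0],[0,0,0,0,0,0]],
  ],
)

```text
time_s: 8.5
position: [0.6262, 0.0814, 0.0294]
tcp_rot: [[-0.868, 0.496, 0.001], [0.496, 0.868, 0.0], [-0.001, 0.0, -1.0]]
force: [-1.2, 0.4, 3.1]
opening: 0.618
grasp_force: 30.0
```

Call:
play_rows(
  motion=[
    [[0,0,-0.005,0,0,0],[0,0,-0.015,0,0,0],[0,0,-0.035,0,0,0],[0,0,-0.06,0,0,0],[0,0,-0.08,0,0,0],[0,0,-0.095,0,0,0],[0,0,-0.1,0,0,0],[0,0,-0.1,0,0,0]],
  ],
)

```text
time_s: 9.17
position: [0.6268, 0.0813, 0.1308]
tcp_rot: [[-0.868, 0.496, 0.003], [0.496, 0.868, -0.0], [-0.003, 0.001, -1.0]]
force: [0.8, 0.1, -2.0]
opening: 0.617
grasp_force: 30.0
```

```bash
python3 plan.py .414 -.259 .13 60 1
```

```text
t 9.17 pos [0.6268 0.0813 0.1308] psi 60.3 grip 30.0 open 53.7 mm F [ 0.8  0.1 -2. ] tilt 0.19
leg 1 [0.016, -0.401, 0.0, 0.1, 0.2, 0.3] dist 0.401
```

Call:
play_rows(
  motion=[
    [[0.001,-0.015,0,0,0,0],[0.002,-0.045,0,0,0,0],[0.003,-0.08,0,0,0,0],[0.005,-0.115,0,0,0,0],[0.006,-0.15,0,0,0,0],[0.007,-0.185,0,0,0,0],[0.009,-0.22,0,0,0,0],[0.01,-0.255,0,0,0,0]],
  ],
)

```text
time_s: 9.83
position: [0.4884, -0.1357, 0.1279]
tcp_rot: [[-0.868, 0.496, -0.003], [0.496, 0.868, 0.001], [0.003, -0.0, -1.0]]
force: [0.0, -0.4, -2.1]
opening: 0.613
grasp_force: 30.0
```

Call:
play_rows(
  motion=[
    [[0.001,-0.035,0,0,0,0],[0.003,-0.07,0,0,0,0],[0.004,-0.1,0,0,0,0],[0.005,-0.125,0,0,0,0],[0.006,-0.14,0,0,0,0],[0.006,-0.145,0,0,0,0],[0.006,-0.145,0.02,0,0,0],[0.006,-0.145,0.04,0,0,0]],
  ],
)

```text
time_s: 10.5
position: [0.4139, -0.2585, 0.0889]
tcp_rot: [[-0.868, 0.497, 0.002], [0.497, 0.868, -0.001], [-0.002, -0.0, -1.0]]
force: [-0.2, -0.2, -2.0]
opening: 0.612
grasp_force: 30.0
```

```bash
python3 plan.py .414 -.259 .0295 60 1
```

```text
t 10.50 pos [ 0.4139 -0.2585  0.0889] psi 60.2 grip 30.0 open 53.2 mm F [-0.2 -0.2 -2. ] tilt 0.12
leg 1 [-0.0, -0.0, 0.059, -0.0, 0.1, 0.2] dist 0.059
```

Call:
play_rows(
  motion=[
    [[0,0,0.015,0,0,0],[0,0,0.03,0,0,0],[0,0,0.042,0,0,0],[0,0,0.05,0,0,0],[0,0,0.054,0,0,0],[0,0,0.057,0,0,0],[0,0,0.058,0,0,0],[0,0,0.058,0,0,0]],
  ],
)

```text
time_s: 11.17
position: [0.4138, -0.258, 0.0312]
tcp_rot: [[-0.868, 0.496, 0.0], [0.496, 0.868, -0.0], [-0.0, -0.0, -1.0]]
force: [-1.3, -0.0, -2.0]
opening: 0.611
grasp_force: 30.0
```

```bash
python3 plan.py .414 -.259 .0295 60 1
```

```text
t 11.17 pos [ 0.4138 -0.258   0.0312] psi 60.3 grip 30.0 open 53.1 mm F [-1.3 -0.  -2. ] tilt 0.03
leg 1 [-0.001, -0.001, 0.002, -0.0, 0.0, 0.3] dist 0.002
```

Call:
play_rows(
  motion=[
    [[0,0,0.001,0,0,0],[0,0,0.002,0,0,0],[0,0,0.002,0,0,0]],
  ],
)

```text
time_s: 11.42
position: [0.4139, -0.2584, 0.0295]
tcp_rot: [[-0.868, 0.496, 0.001], [0.496, 0.868, -0.001], [-0.001, -0.0, -1.0]]
force: [0.2, -0.6, -0.4]
opening: 0.612
grasp_force: 30.0
```

Call:
play_rows(
  motion=[
    [[0,0,0,0,0,0],[0,0,0,0,0,0],[0,0,0,0,0,0],[0,0,0,0,0,0],[0,0,0,0,0,0],[0,0,0,0,0,0],[0,0,0,0,0,0]],
  ],
  fingers=0.087,
)

```text
time_s: 12.0
position: [0.4135, -0.258, 0.029]
tcp_rot: [[-0.868, 0.496, -0.0], [0.496, 0.868, 0.0], [0.0, 0.0, -1.0]]
force: [-0.3, -0.2, 0.6]
opening: 0.982
grasp_force: 0.0
```

Call:
play_rows(
  motion=[
    [[0,0,-0.01,0,0,0],[0,0,-0.035,0,0,0],[0,0,-0.07,0,0,0],[0,0,-0.105,0,0,0],[0,0,-0.13,0,0,0],[0,0,-0.14,0,0,0]],
  ],
)

```text
time_s: 12.5
position: [0.4151, -0.2594, 0.1735]
tcp_rot: [[-0.868, 0.496, 0.005], [0.496, 0.868, -0.005], [-0.007, -0.002, -1.0]]
force: [0.9, 0.6, 0.1]
opening: 1.002
grasp_force: 0.0
```

```bash
python3 plan.py .6485 -.1265 .17 97 1 .6485 -.1265 .052 97 1
```

```text
t 12.50 pos [ 0.4151 -0.2594  0.1735] psi 60.3 grip 0.0 open 87.2 mm F [0.9 0.6 0.1] tilt 0.44
leg 1 [-0.137, 0.231, 0.004, -0.2, 0.4, -36.7] dist 0.269
leg 1 [-0.136, 0.231, 0.122, -0.2, 0.4, -36.7] dist 0.118
```

Call:
play_rows(
  motion=[
    [[-0.012,0.02,0,0,0,-1],[-0.032,0.055,0,0,0,-2],[-0.05,0.085,0,0,0,-3],[-0.07,0.12,0,0,0,-4],[-0.09,0.152,0,0,0,-5],[-0.108,0.182,0.003,0,0,-6],[-0.125,0.21,0.004,0,0,-7],[-0.136,0.229,0.004,0,0,-7]],
  ],
)

```text
time_s: 13.17
position: [0.6475, -0.1246, 0.1655]
tcp_rot: [[-0.923, 0.384, 0.001], [0.384, 0.923, 0.0], [-0.001, 0.001, -1.0]]
force: [0.1, -0.3, 0.7]
opening: 0.997
grasp_force: 0.0
```

Call:
play_rows(
  motion=[
    [[0,0,0.01,0,0,0],[0,0,0.03,0,0,0],[0,0,0.05,0,0,0],[0,0,0.05,0,0,0],[0,0,0.05,0,0,0]],
  ],
)

```text
time_s: 13.58
position: [0.6433, -0.1266, 0.114]
tcp_rot: [[-0.922, 0.387, -0.004], [0.387, 0.922, 0.001], [0.004, -0.0, -1.0]]
force: [0.4, -0.3, -0.0]
opening: 0.995
grasp_force: 0.0
```

```bash
python3 plan.py .6485 -.1265 .052 67 1; python3 - <<'E'
from h import *
c=snap('side'); d=np.deg2rad
m=mask_near('side',c,'stamp',(.645,-.125,.03))
if m is not None: print(fitw(c,'stamp',m,(.648,-.127,d(7)),.004), m.sum())
c=snap('top'); 
for r in finder.recognise('side','tin')[:2]: print(r)
E
```

```text
t 13.58 pos [ 0.6433 -0.1266  0.114 ] psi 67.2 grip 0.0 open 86.5 mm F [ 0.4 -0.3 -0. ] tilt 0.24
leg 1 [-0.005, 0.002, 0.062, -0.0, -0.2, 0.2] dist 0.062
(array([ 0.64795358, -0.1272942 ,  0.14463926]), np.float64(0.21737951255268465)) 535.0
{'at': [0.4118, -0.2651, 0.0493], 'confidence': 0.65}
```

Call:
play_rows(
  motion=[
    [[-0.003,0.001,0.01,0,0,0],[-0.005,0.002,0.025,0,0,0],[-0.005,0.002,0.04,0,0,0],[-0.005,0.002,0.052,0,0,0],[-0.005,0.002,0.06,0,0,0],[-0.005,0.002,0.062,0,0,0],[-0.005,0.002,0.062,0,0,0]],
  ],
)

```text
time_s: 14.37
position: [0.6499, -0.1265, 0.0517]
tcp_rot: [[-0.922, 0.387, -0.002], [0.387, 0.922, 0.001], [0.002, -0.0, -1.0]]
force: [-0.7, 0.0, -0.1]
opening: 1.001
grasp_force: 0.0
```

Call:
play_rows(
  motion=[
    [[0,0,0,0,0,0],[0,0,0,0,0,0],[0,0,0,0,0,0],[0,0,0,0,0,0],[0,0,0,0,0,0],[0,0,0,0,0,0],[0,0,0,0,0,0],[0,0,0,0,0,0]],
  ],
  fingers=0.0,
)

```text
time_s: 15.03
position: [0.6506, -0.1268, 0.0532]
tcp_rot: [[-0.922, 0.387, 0.0], [0.387, 0.922, -0.0], [-0.0, -0.0, -1.0]]
force: [-0.7, -0.1, 0.6]
opening: 0.48
grasp_force: 0.0
```

Call:
play_rows(
  motion=[
    [[0,0,0,0,0,0],[0,0,0,0,0,0],[0,0,0,0,0,0],[0,0,0,0,0,0]],
  ],
)

```text
time_s: 15.37
position: [0.6507, -0.1266, 0.053]
tcp_rot: [[-0.922, 0.387, 0.0], [0.387, 0.922, 0.0], [-0.0, 0.0, -1.0]]
force: [-0.2, 0.5, 0.3]
opening: 0.309
grasp_force: 30.0
```

Call:
play_rows(
  motion=[
    [[0,0,-0.005,0,0,0],[0,0,-0.015,0,0,0],[0,0,-0.035,0,0,0],[0,0,-0.06,0,0,0],[0,0,-0.08,0,0,0],[0,0,-0.08,0,0,0]],
  ],
)

```text
time_s: 15.87
position: [0.6539, -0.128, 0.1386]
tcp_rot: [[-0.922, 0.386, 0.009], [0.386, 0.922, -0.004], [-0.01, 0.0, -1.0]]
force: [0.3, -0.4, -1.1]
opening: 0.309
grasp_force: 30.0
```

```bash
python3 plan.py .627 .0815 .132 74.7 1
```

```text
t 15.87 pos [ 0.6539 -0.128   0.1386] psi 67.3 grip 30.0 open 26.9 mm F [ 0.3 -0.4 -1.1] tilt 0.59
leg 1 [0.106, 0.183, 0.006, -0.0, 0.6, -7.4] dist 0.211
```

Call:
play_rows(
  motion=[
    [[0.006,0.01,0,0,0,-1],[0.02,0.035,0,0,0,-2],[0.038,0.066,0,0,0,-3],[0.056,0.1,0,0,0,-4],[0.074,0.132,0,0,0,-5],[0.09,0.16,0,0,0,-6],[0.1,0.178,0,0,0,-7],[0.103,0.184,0,0,0,-7.4]],
  ],
)

```text
time_s: 16.53
position: [0.6234, 0.0875, 0.131]
tcp_rot: [[-0.966, 0.26, -0.006], [0.26, 0.966, 0.002], [0.006, 0.0, -1.0]]
force: [-0.1, -0.5, -1.4]
opening: 0.31
grasp_force: 30.0
```

Call:
play_rows(
  motion=[
    [[0,0,0.015,0,0,0],[0,0,0.035,0,0,0],[0,0,0.05,0,0,0],[0,0,0.055,0,0,0],[0,0,0.055,0,0,0],[0,0,0.055,0,0,0]],
  ],
)

```text
time_s: 17.03
position: [0.6265, 0.0824, 0.0775]
tcp_rot: [[-0.964, 0.265, -0.001], [0.265, 0.964, -0.0], [0.001, -0.0, -1.0]]
force: [0.3, -0.1, -1.6]
opening: 0.308
grasp_force: 30.0
```

```bash
python3 plan.py .627 .0815 .0535 74.7 1; python3 - <<'E'
from h import *
c=snap('side'); d=np.deg2rad; s=bot.read_state()['position']; z=s[2]-.049
m=mask_near('side',c,'stamp',(s[0],s[1],z+.03))
cv2.imwrite('pics/g3.png',cv2.resize(c['frame'][110:230,250:410,::-1],(640,480),interpolation=cv2.INTER_CUBIC))
if m is not None: print(fitw(c,'stamp',m,(.6255,.081,d(14.5)),z), m.sum())
E
```

```text
t 17.03 pos [0.6265 0.0824 0.0775] psi 74.6 grip 30.0 open 26.8 mm F [ 0.3 -0.1 -1.6] tilt 0.07
leg 1 [-0.001, -0.001, 0.024, -0.0, -0.1, -0.1] dist 0.024
(array([0.62331452, 0.0779913 , 0.22941453]), np.float64(0.3349075497182246)) 421.0
```

View pics/g3.png

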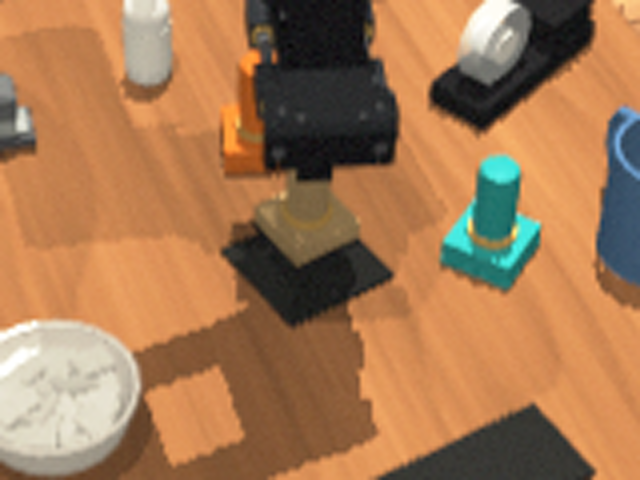

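Call:
play_rows(
  motion=[
    [[0,0,0.006,0,0,0],[-0.001,0,0.012,0,0,0],[-0.001,0,0.017,0,0,0],[-0.001,0,0.021,0,0,0],[-0.001,0,0.023,0,0,0],[-0.001,0,0.024,0,0,0],[-0.001,0,0.024,0,0,0]],
  ],
)

```text
time_s: 17.72
position: [0.6275, 0.0825, 0.0536]
tcp_rot: [[-0.964, 0.265, -0.001], [0.265, 0.964, 0.0], [0.001, -0.0, -1.0]]
force: [1.3, -0.4, -1.4]
opening: 0.31
grasp_force: 30.0
```

```bash
python3 plan.py .627 .082 .053 74.7 1
```

```text
t 17.72 pos [0.6275 0.0825 0.0536] psi 74.7 grip 30.0 open 26.9 mm F [ 1.3 -0.4 -1.4] tilt 0.04
leg 1 [0.0, -0.001, 0.001, -0.0, -0.0, -0.0] dist 0.001
```

Call:
play_rows(
  motion=[
    [[0,0,0.001,0,0,0],[0,0,0.001,0,0,0],[0,0,0.001,0,0,0]],
  ],
)

```text
time_s: 17.97
position: [0.6279, 0.0825, 0.0532]
tcp_rot: [[-0.964, 0.265, 0.0], [0.265, 0.964, -0.0], [-0.0, 0.0, -1.0]]
force: [0.3, -0.2, -1.2]
opening: 0.31
grasp_force: 30.0
```

Call:
play_rows(
  motion=[
    [[0,0,0,0,0,0],[0,0,0,0,0,0],[0,0,0,0,0,0],[0,0,0,0,0,0],[0,0,0,0,0,0],[0,0,0,0,0,0],[0,0,0,0,0,0]],
  ],
  fingers=0.087,
)

```text
time_s: 18.55
position: [0.6278, 0.0825, 0.0531]
tcp_rot: [[-0.964, 0.265, 0.0], [0.265, 0.964, -0.0], [-0.0, 0.0, -1.0]]
force: [0.0, 0.6, -0.5]
opening: 0.756
grasp_force: 0.0
```

Call:
play_rows(
  motion=[
    [[0,0,-0.01,0,0,0],[0,0,-0.035,0,0,0],[0,0,-0.07,0,0,0],[0,0,-0.105,0,0,0],[0,0,-0.125,0,0,0],[0,0,-0.13,0,0,0]],
  ],
)

```text
time_s: 19.05
position: [0.6308, 0.0824, 0.1887]
tcp_rot: [[-0.964, 0.265, 0.01], [0.265, 0.964, -0.0], [-0.01, 0.002, -1.0]]
force: [1.1, 0.1, -0.2]
opening: 1.0
grasp_force: 0.0
```

```bash
python3 plan.py .43 .277 .16 82 1 
```

```text
t 19.05 pos [0.6308 0.0824 0.1887] psi 74.7 grip 0.0 open 87.0 mm F [ 1.1  0.1 -0.2] tilt 0.57
leg 1 [0.245, 0.134, 0.027, 0.1, 0.6, -7.3] dist 0.281
```

Call:
play_rows(
  motion=[
    [[0.012,0.006,0,0,0,-1],[0.04,0.022,0.003,0,0,-2],[0.075,0.04,0.006,0,0,-3],[0.11,0.06,0.01,0,0,-4],[0.145,0.08,0.014,0,0,-5],[0.18,0.1,0.018,0,0,-6],[0.212,0.117,0.02,0,0,-7],[0.235,0.129,0.022,0,0,-7]],
  ],
)

```text
time_s: 19.72
position: [0.4291, 0.2702, 0.1589]
tcp_rot: [[-0.99, 0.142, -0.007], [0.142, 0.99, -0.002], [0.007, -0.003, -1.0]]
force: [0.4, 0.8, -0.2]
opening: 1.003
grasp_force: 0.0
```

```bash
cat > st.py <<'E'
from h import *
np.set_printoptions(precision=4,suppress=True); d=np.deg2rad
c=snap('top'); s=snap('side'); 
for cam,cc in (('top',c),('side',s)):
    m=mask_near(cam,cc,'stamp',(.627,.081,.03))
    if m is not None:
        p,e=fitw(cc,'stamp',m,(.626,.081,d(14)),.004); print(cam,'stamp',p[:2],np.rad2deg(p[2]),e)
    else: print(cam,'no stamp')
    l=((lambda S:(S[0]<.46)&(S[1]<80))(sm(cc))); l=roi(cc,l,(.646,-.125),45)
    p,e=fitw(cc,'long_mat',l,(.646,-.125,d(11)),0); print(cam,'long',p[:2],np.rad2deg(p[2]),e)
# stapler top face from the first pictures
for cam,cc,f in (('top',c,'top0.png'),('side',s,'side0.png')):
    im=cv2.imread('pics/'+f)[:,:,::-1]; k=dict(cc); k['frame']=im; sat,mx=sm(k)
    g=roi(k,(sat<.15)&(mx>(75 if cam=='top' else 100))&(mx<170),(.43,.275),32)
    v,u=np.nonzero(g); P=np.array([at_z(k,(a,b),.047)[:2] for a,b in zip(u,v)])
    r=cv2.minAreaRect((P*1000).astype(np.float32)); print(cam,'stapler face',r,len(u))
E
python3 st.py; python3 plan.py .43 .277 .16 82 1
```

```text
top stamp [0.6269 0.0838] 13.28673315467855 0.057087753134040506
top long [ 0.6454 -0.1234] 11.028988236824196 0.06271579615656972
side stamp [0.6243 0.0797] 11.110850605295802 0.084034752112227
side long [ 0.646  -0.1268] 10.978967091359229 0.07353387485494955
top stapler face ((432.80194091796875, 274.8058166503906), (37.22072219848633, 116.42198944091797), 80.6250991821289) 637
side stapler face ((425.6637878417969, 270.0574951171875), (104.55516052246094, 40.36201095581055), 1.3305548429489136) 268
t 19.92 pos [0.4331 0.2693 0.1598] psi 81.8 grip 0.0 open 86.6 mm F [ 0.5 -0.4 -0.1] tilt 0.18
leg 1 [0.004, 0.007, -0.0, -0.1, -0.2, -0.2] dist 0.008
```

Call:
play_rows(
  motion=[
    [[0.004,0.007,0.02,0,0,0],[0.004,0.007,0.04,0,0,0.5],[0.004,0.007,0.06,0,0,1],[0.004,0.007,0.06,0,0,1],[0.004,0.007,0.06,0,0,1]],
  ],
)

```text
time_s: 20.33
position: [0.4321, 0.2755, 0.0999]
tcp_rot: [[-0.987, 0.164, -0.003], [0.164, 0.987, -0.001], [0.003, -0.002, -1.0]]
force: [-0.2, 0.5, 0.1]
opening: 1.0
grasp_force: 0.0
```

```bash
python3 plan.py .43 .277 .043 81 1; python3 - <<'E'
from h import *
a=snap('side'); p=bot.read_state()['position']; print(proj(a,p))
b=snap('top');print(proj(b,p))
cv2.imwrite('pics/g4.png',np.hstack([cv2.resize(x,(400,400),interpolation=cv2.INTER_CUBIC) for x in(a['frame'][70:170,190:290,::-1],b['frame'][200:320,130:250,::-1])]))
E
```

```text
t 20.33 pos [0.4321 0.2755 0.0999] psi 80.6 grip 0.0 open 87.0 mm F [-0.2  0.5  0.1] tilt 0.18
leg 1 [0.002, 0.001, 0.057, -0.1, -0.2, -0.4] dist 0.057
[233.3690379  116.96259567]
[183.99848788 259.14694629]
```

View pics/g4.png

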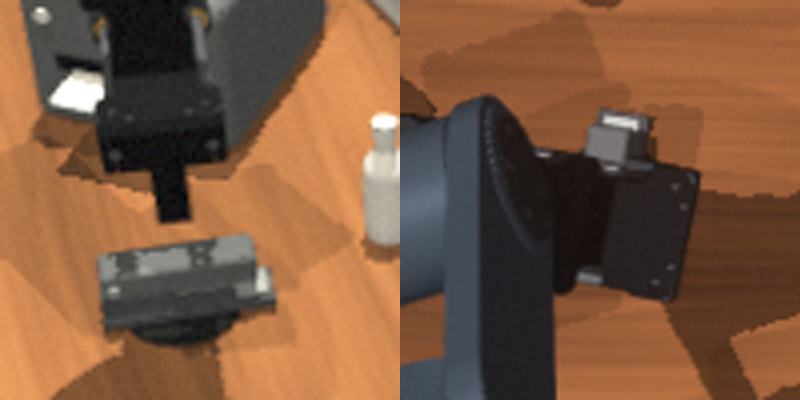

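```bash
python3 - <<'E'
from h import *
np.set_printoptions(precision=4,suppress=True)
c=snap('side')
a=at_z(c,(216.2,152),.006); b=at_z(c,(258.7,146.2),.006); print(a,b,np.linalg.norm(b-a),np.rad2deg(np.arctan2(*(b-a)[1::-1])),(a+b)/2)
a=at_z(c,(190+97/4,70+257/4),.047); b=at_z(c,(190+248/4,70+235/4),.047); print(a,b,np.linalg.norm(b-a),np.rad2deg(np.arctan2(*(b-a)[1::-1])),(a+b)/2)
E
```

```text
[0.3706 0.2625 0.006 ] [0.4868 0.2463 0.006 ] 0.11737917055683483 -7.930041316872497 [0.4287 0.2544 0.006 ]
[0.3765 0.2886 0.047 ] [0.4793 0.2766 0.047 ] 0.10351825380203801 -6.675175183453142 [0.4279 0.2826 0.047 ]
```

Call:
play_rows(
  motion=[
    [[0.001,-0.001,0.015,0,0,-1],[0.001,-0.001,0.03,0,0,-1],[0.001,-0.001,0.042,0,0,-1],[0.001,-0.001,0.051,0,0,-1],[0.001,-0.001,0.056,0,0,-1],[0.001,-0.001,0.057,0,0,-1],[0.001,-0.001,0.057,0,0,-1]],
  ],
)

```text
time_s: 21.07
position: [0.4315, 0.2758, 0.0443]
tcp_rot: [[-0.989, 0.145, 0.001], [0.145, 0.989, 0.0], [-0.0, 0.0, -1.0]]
force: [-0.9, 0.7, -0.7]
opening: 1.002
grasp_force: 0.0
```

Call:
play_rows(
  motion=[
    [[0,0,0,0,0,0],[0,0,0,0,0,0],[0,0,0,0,0,0],[0,0,0,0,0,0],[0,0,0,0,0,0],[0,0,0,0,0,0],[0,0,0,0,0,0],[0,0,0,0,0,0]],
  ],
  fingers=0.0,
)

```text
time_s: 21.73
position: [0.4311, 0.2757, 0.044]
tcp_rot: [[-0.989, 0.145, -0.0], [0.145, 0.989, -0.0], [0.0, -0.0, -1.0]]
force: [0.2, -0.2, 0.1]
opening: 0.48
grasp_force: 0.0
```

Call:
play_rows(
  motion=[
    [[0,0,0,0,0,0],[0,0,0,0,0,0],[0,0,0,0,0,0],[0,0,0,0,0,0],[0,0,0,0,0,0]],
  ],
)

```text
time_s: 22.15
position: [0.4311, 0.2758, 0.044]
tcp_rot: [[-0.989, 0.145, -0.0], [0.145, 0.989, -0.0], [0.0, -0.0, -1.0]]
force: [-0.5, 0.2, -1.0]
opening: 0.099
grasp_force: 0.0
```

```bash
python3 - <<'E'
from h import *
a=snap('side'); p=bot.read_state(); print(p['position'],p['opening'],p['grasp_force'],p['force'])
b=snap('top')
cv2.imwrite('pics/g5.png',np.hstack([cv2.resize(x,(400,400),interpolation=cv2.INTER_CUBIC) for x in(a['frame'][90:190,190:290,::-1],b['frame'][200:320,130:250,::-1])]))
E
```

```text
[0.43115977 0.27577016 0.04402716] 0.05188320488015748 0.0 [ 0.03704355  0.4016352  -0.52215239]
```

View pics/g5.png

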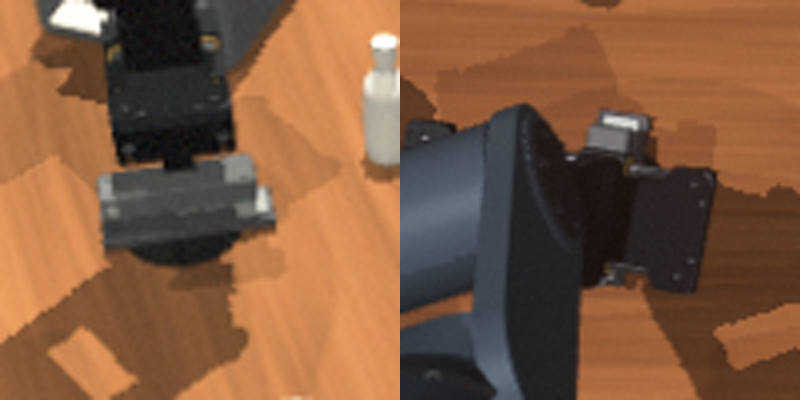

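```bash
python3 - <<'E'
from h import *
np.set_printoptions(precision=1,suppress=True)
for n in ['side','top']:
    c=snap(n); p=bot.read_state()['position']
    for dz in (-.017,0,.02,.053,.1): print(n,dz,proj(c,p+[0,0,dz]))
    for X in [(.431,.259,.047),(.431,.289,.047),(.431,.255,.005),(.431,.274,.047)]: print(n,X,proj(c,X))
    im=c['frame'][:,:,::-1]
    a=im[110:170,200:280] if n=='side' else im[215:305,145:265]
    cv2.imwrite('pics/g6%s.png'%n,cv2.resize(a,(800,600),interpolation=cv2.INTER_CUBIC))
E
```

```text
side -0.017 [235.8 138.3]
side 0 [235.1 133.6]
side 0.02 [234.3 127.9]
side 0.053 [232.9 118.3]
side 0.1 [230.8 104. ]
side (0.431, 0.259, 0.047) [236.4 136.5]
side (0.431, 0.289, 0.047) [233.8 129.8]
side (0.431, 0.255, 0.005) [238.4 149. ]
side (0.431, 0.274, 0.047) [235.1 133.1]
top -0.017 [192.1 259.1]
top 0 [190.4 259.3]
top 0.02 [188.2 259.6]
top 0.053 [184.5 260. ]
top 0.1 [178.8 260.6]
top (0.431, 0.259, 0.047) [197.4 259.6]
top (0.431, 0.289, 0.047) [184.2 259.2]
top (0.431, 0.255, 0.005) [203.2 259.2]
top (0.431, 0.274, 0.047) [190.8 259.4]
```

View pics/g6side.png

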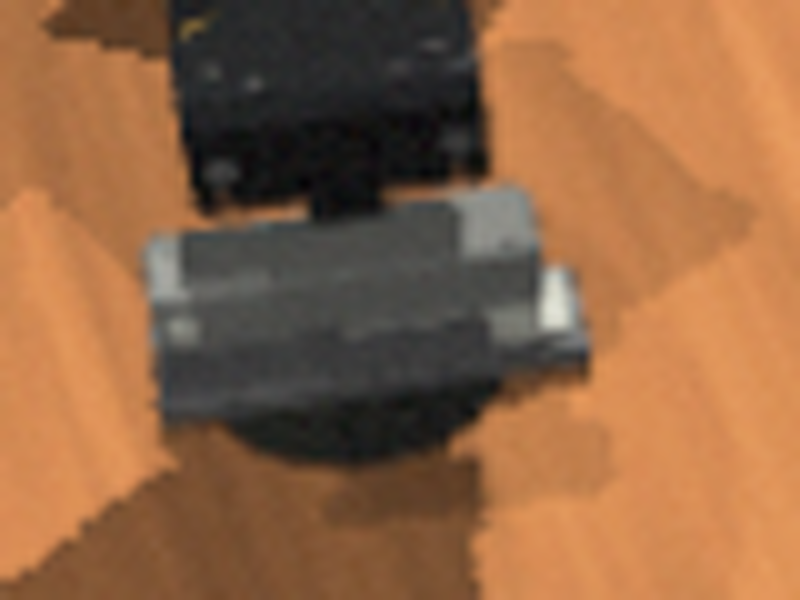

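Call:
play_rows(
  motion=[
    [[0,0,-0.02,0,0,0],[0,0,-0.045,0,0,0],[0,0,-0.06,0,0,0],[0,0,-0.06,0,0,0],[0,0,-0.06,0,0,0],[0,0,-0.06,0,0,0]],
  ],
)

```text
time_s: 22.85
position: [0.4305, 0.2755, 0.1034]
tcp_rot: [[-0.989, 0.145, -0.001], [0.145, 0.989, -0.0], [0.001, -0.001, -1.0]]
force: [0.2, -0.5, -0.3]
opening: 0.008
grasp_force: 0.0
```

```bash
python3 - <<'E'
from h import *
np.set_printoptions(precision=1,suppress=True,linewidth=200)
c=snap('side'); s=bot.read_state(); p=s['position']; print(p,s['opening'])
for y in (-.012,0,.012):
  print([ (dz,proj(c,p+[0,y,dz]).round(1)) for dz in (-.017,0,.017,.05)])
mx=c['frame'].max(2)
print('cols',list(range(222,246,2)))
for r in range(95,145): print(r,mx[r,222:246:2])
E
```

```text
[0.4 0.3 0.1] 0.0060459803460617325
[(-0.017, array([234.1, 124.4])), (0, array([233.4, 119.3])), (0.017, array([232.6, 114.2])), (0.05, array([231.2, 103.9]))]
[(-0.017, array([233. , 121.7])), (0, array([232.3, 116.6])), (0.017, array([231.6, 111.5])), (0.05, array([230.1, 101.3]))]
[(-0.017, array([232., 119.])), (0, array([231.3, 114. ])), (0.017, array([230.5, 108.9])), (0.05, array([229.1,  98.7]))]
cols [222, 224, 226, 228, 230, 232, 234, 236, 238, 240, 242, 244]
95 [45 40 46 41 41 47 43 46 46 50 43 64]
96 [47 44 40 41 39 41 40 60 44 40 88 45]
97 [59 41 42 42 40 45 44 43 40 43 48 38]
98 [73 42 44 36 40 40 38 35 32 34 37 32]
99 [48 38 40 38 38 40 38 34 36 33 33 33]
100 [37 39 33 38 34 37 32 38 34 28 29 21]
101 [34 37 32 36 26 27 26 24 21 22 12 24]
102 [29 22 22 26 17 23 21 25 12 20 19 20]
103 [24 17 21 23 18 18 22 22 22 22 40 24]
104 [23 21 16 16 25 21 21 19 14 23 61 51]
105 [18 23 15 20 16 24 20 24 27 19 57 37]
106 [24 15 23 19 22 22 24 22 22 19 35 20]
107 [23 20 15 21 18 15 23 22  1 16 35 21]
108 [22 25 17 22 20 21 20 19 22 23 36 41]
109 [  8  22  17  11  21  15  18  20  18  
[... 1117 characters left out ...]
188 167 138 120  89 134 139]
131 [185 194 184 158 157 148 145  77 108  74 135 141]
132 [150 155 146 144 142 144 144  82  76  72 138 142]
133 [105 139 142 142 143 144 145 110  86  76 113 139]
134 [104 143 141 146 140 138 133  74 111  77  78 119]
135 [102 137 134 134 114 110  77  80  76  76  79 111]
136 [100  76  80  72  77  76  77  81  80  83  84  90]
137 [81 92 91 78 80 83 83 84 78 78 78 75]
138 [100 100 103  85  83  77  77  78  77  77  72  75]
139 [95 93 85 81 76 76 74 75 73 74 76 75]
140 [80 79 79 80 78 71 74 75 73 77 75 78]
141 [78 78 78 76 69 73 73 77 79 74 79 81]
142 [78 76 77 78 72 72 74 77 84 72 81 61]
143 [75 75 72 74 61 61 74 73 59 59 59 61]
144 [71 61 64 65 64 57 60 59 60 61 61 60]
```

Call:
play_rows(
  motion=[
    [[0,0,0,0,0,0],[0,0,0,0,0,0],[0,0,0,0,0,0],[0,0,0,0,0,0],[0,0,0,0,0,0],[0,0,0,0,0,0],[0,0,0,0,0,0],[0,0,0,0,0,0]],
  ],
  fingers=0.087,
)

```text
time_s: 23.57
position: [0.4312, 0.2758, 0.104]
tcp_rot: [[-0.989, 0.145, 0.0], [0.145, 0.989, 0.0], [-0.0, 0.0, -1.0]]
force: [-0.9, 0.3, 0.2]
opening: 0.525
grasp_force: 0.0
```

Call:
play_rows(
  motion=[
    [[0,0,0,0,0,0],[0,0,0,0,0,0],[0,0,0,0,0,0],[0,0,0,0,0,0],[0,0,0,0,0,0],[0,0,0,0,0,0]],
  ],
)

```text
time_s: 24.07
position: [0.4311, 0.2758, 0.104]
tcp_rot: [[-0.989, 0.145, -0.0], [0.145, 0.989, 0.0], [0.0, 0.0, -1.0]]
force: [0.2, 0.2, -0.1]
opening: 0.961
grasp_force: 0.0
```

```bash
python3 plan.py .431 .275 .015 81.6 1; python3 - <<'E'
from h import *
c=snap('side'); s=bot.read_state(); p=s['position']; print(p)
for y in (-.055,-.043,0,.043):print(y,[ (dz,proj(c,p+[0,y,dz]).round(1)) for dz in (-.017,0,.013)])
mx=c['frame'].max(2)
for r in range(104,140): print(r,mx[r,222:246:2])
E
```

```text
t 24.07 pos [0.4311 0.2758 0.104 ] psi 81.7 grip 0.0 open 83.6 mm F [ 0.2  0.2 -0.1] tilt 0.00
leg 1 [0.0, -0.001, 0.089, 0.0, -0.0, 0.1] dist 0.089
[0.43109665 0.27576674 0.10403037]
-0.055 [(-0.017, array([238.2, 133.8])), (0, array([237.5, 128.8])), (0.013, array([236.9, 124.8]))]
-0.043 [(-0.017, array([237.1, 131. ])), (0, array([236.4, 126. ])), (0.013, array([235.8, 122. ]))]
0 [(-0.017, array([233.3, 121.2])), (0, array([232.6, 116.2])), (0.013, array([232. , 112.3]))]
0.043 [(-0.017, array([229.7, 111.9])), (0, array([228.9, 106.9])), (0.013, array([228.4, 103. ]))]
104 [23 13 21 16 20 22 21 24 22 23 63 49]
105 [20  8 18 18 22 17 23 20 19 21 47 39]
106 [21 21 19 21 23 25 24 25 19 27 27 21]
107 [20 20 22 26 18 24 27 19 19 18 36 34]
108 [22 20 18 13 23 19 17 25 21 23 14 61]
109 [ 22  22  19  23  23  19  20  23  46  78  89 128]
110 [ 19  21  17  22  20  18  20  91 131 135 132 136]
111 [ 48  73  73  21  16  23  22  93 129 132 135 138]
112 [132 134 122  21  20  18  20  88 130 131 134 135]
113 [136 136 132  23  19  23  21  91 135 133 136 137]
114 [132 137 132  17   9  18  20 112 1
[... 665 characters left out ...]
27 [193 194 191 197 198 185 196 204 206 192 185 188]
128 [189 195 190 196 199 188 191 200 206 198 182 184]
129 [188 200 190 195 198 190 185 193 192 187 156 154]
130 [189 200 191 190 188 183 162 139 116  91  74 126]
131 [184 190 182 148 123  88  76  74  74  77  92 142]
132 [120 115  77  75  84  91  91  84  76  77 136 142]
133 [ 79  89  88  87 117 141 143 114  75  77 120 143]
134 [ 84 142 143 144 141 145 142 116  74  76 119 145]
135 [ 75 143 145 144 142 145 144 115  77  86 112 127]
136 [ 76 145 145 141 141 142 143 107  80 104  83  97]
137 [ 79 159 159 139 134 122 114  96  79  79  75  77]
138 [ 99 148 139 112 100  84  77  72  73  75  75  75]
139 [ 95 106  87  82  78  75  74  75  76  76  73  73]
```

Call:
play_rows(
  motion=[
    [[0,-0.001,0.02,0,0,0],[0,-0.001,0.04,0,0,0],[0,-0.001,0.055,0,0,0],[0,-0.001,0.065,0,0,0],[0,-0.001,0.072,0,0,0],[0,-0.001,0.078,0,0,0],[0,-0.001,0.084,0,0,0],[0,-0.001,0.087,0,0,0]],
  ],
)

```text
time_s: 24.78
position: [0.4311, 0.2748, 0.0167]
tcp_rot: [[-0.989, 0.145, 0.0], [0.145, 0.989, 0.0], [-0.0, 0.0, -1.0]]
force: [-0.8, 0.7, 0.4]
opening: 1.001
grasp_force: 0.0
```

Call:
play_rows(
  motion=[
    [[0,0,0,0,0,0],[0,0,0,0,0,0],[0,0,0,0,0,0],[0,0,0,0,0,0],[0,0,0,0,0,0],[0,0,0,0,0,0],[0,0,0,0,0,0],[0,0,0,0,0,0]],
  ],
  fingers=0.0,
)

```text
time_s: 25.45
position: [0.431, 0.2748, 0.0171]
tcp_rot: [[-0.989, 0.145, 0.0], [0.145, 0.989, 0.0], [-0.0, 0.0, -1.0]]
force: [0.1, 0.1, 0.1]
opening: 0.476
grasp_force: 0.0
```

Call:
play_rows(
  motion=[
    [[0,0,0,0,0,0],[0,0,0,0,0,0],[0,0,0,0,0,0],[0,0,0,0,0,0],[0,0,0,0,0,0]],
  ],
)

```text
time_s: 25.87
position: [0.4315, 0.2751, 0.0172]
tcp_rot: [[-0.989, 0.145, 0.001], [0.145, 0.989, 0.001], [-0.001, 0.001, -1.0]]
force: [0.2, 1.9, 1.6]
opening: 0.342
grasp_force: 30.0
```

Call:
play_rows(
  motion=[
    [[0,0,-0.005,0,0,0],[0,0,-0.015,0,0,0],[0,0,-0.035,0,0,0],[0,0,-0.065,0,0,0],[0,0,-0.095,0,0,0],[0,0,-0.12,0,0,0],[0,0,-0.13,0,0,0],[0,0,-0.13,0,0,0]],
  ],
)

```text
time_s: 26.53
position: [0.4323, 0.2752, 0.1497]
tcp_rot: [[-0.989, 0.145, 0.005], [0.145, 0.989, 0.002], [-0.005, 0.002, -1.0]]
force: [0.4, 0.4, -2.8]
opening: 0.341
grasp_force: 30.0
```

```bash
python3 plan.py .6455 -.125 .147 101 1
```

```text
t 26.53 pos [0.4323 0.2752 0.1497] psi 81.7 grip 30.0 open 29.6 mm F [ 0.4  0.4 -2.8] tilt 0.31
leg 1 [-0.269, -0.365, 0.003, 0.1, 0.3, -19.3] dist 0.453
```

Call:
play_rows(
  motion=[
    [[-0.009,-0.012,0,0,0,-1],[-0.026,-0.036,0,0,0,-2],[-0.047,-0.064,0,0,0,-4],[-0.068,-0.092,0,0,0,-6],[-0.089,-0.12,0,0,0,-8],[-0.11,-0.149,0,0,0,-10],[-0.131,-0.177,0,0,0,-11],[-0.152,-0.206,0,0,0,-12]],
  ],
)

```text
time_s: 27.2
position: [0.5502, 0.0474, 0.1449]
tcp_rot: [[-0.998, -0.064, -0.005], [-0.064, 0.998, 0.001], [0.005, 0.001, -1.0]]
force: [-0.1, 0.1, -1.7]
opening: 0.341
grasp_force: 30.0
```

```bash
python3 plan.py .6455 -.125 .147 101 1
```

```text
t 27.20 pos [0.5502 0.0474 0.1449] psi 93.7 grip 30.0 open 29.7 mm F [-0.1  0.1 -1.7] tilt 0.28
leg 1 [-0.084, -0.178, -0.003, 0.1, -0.3, -7.3] dist 0.197
```

Call:
play_rows(
  motion=[
    [[-0.014,-0.03,0,0,0,-1],[-0.028,-0.06,0,0,0,-2],[-0.042,-0.09,0,0,0,-4],[-0.055,-0.118,0,0,0,-5],[-0.067,-0.143,0,0,0,-6],[-0.075,-0.16,0,0,0,-7],[-0.08,-0.17,0,0,0,-7.3],[-0.08,-0.17,0,0,0,-7.3]],
  ],
)

```text
time_s: 27.87
position: [0.6421, -0.1178, 0.1449]
tcp_rot: [[-0.982, -0.187, -0.002], [-0.187, 0.982, 0.0], [0.002, 0.001, -1.0]]
force: [0.4, 0.8, -2.3]
opening: 0.344
grasp_force: 30.0
```

```bash
python3 plan.py .6455 -.125 .07 101 1
```

```text
t 27.87 pos [ 0.6421 -0.1178  0.1449] psi 100.8 grip 30.0 open 29.9 mm F [ 0.4  0.8 -2.3] tilt 0.11
leg 1 [-0.002, -0.008, 0.075, 0.0, -0.1, -0.2] dist 0.075
```

Call:
play_rows(
  motion=[
    [[-0.001,-0.004,0.015,0,0,0],[-0.002,-0.007,0.035,0,0,0],[-0.002,-0.007,0.055,0,0,0],[-0.002,-0.007,0.075,0,0,0],[-0.002,-0.007,0.09,0,0,0],[-0.002,-0.007,0.1,0,0,0],[-0.002,-0.007,0.1,0,0,0],[-0.002,-0.007,0.1,0,0,0]],
  ],
)

```text
time_s: 28.53
position: [0.6445, -0.1209, 0.0463]
tcp_rot: [[-0.982, -0.191, -0.002], [-0.191, 0.982, 0.001], [0.002, 0.001, -1.0]]
force: [0.2, -0.1, -1.1]
opening: 0.339
grasp_force: 30.0
```

```bash
python3 plan.py .6455 -.125 .0175 101 1
```

```text
t 28.53 pos [ 0.6445 -0.1209  0.0463] psi 101.0 grip 30.0 open 29.5 mm F [ 0.2 -0.1 -1.1] tilt 0.14
leg 1 [-0.0, -0.004, 0.029, 0.1, -0.1, -0.0] dist 0.029
```

Call:
play_rows(
  motion=[
    [[0,-0.004,0.006,0,0,0],[0,-0.004,0.013,0,0,0],[0,-0.004,0.019,0,0,0],[0,-0.004,0.023,0,0,0],[0,-0.004,0.026,0,0,0],[0,-0.004,0.027,0,0,0],[0,-0.004,0.027,0,0,0],[0,-0.004,0.027,0,0,0]],
  ],
)

```text
time_s: 29.2
position: [0.6463, -0.1261, 0.0201]
tcp_rot: [[-0.982, -0.19, 0.0], [-0.19, 0.982, -0.0], [-0.0, -0.0, -1.0]]
force: [-0.3, -0.2, -2.0]
opening: 0.341
grasp_force: 30.0
```

```bash
python3 plan.py .6455 -.125 .0172 101 1
```

```text
t 29.20 pos [ 0.6463 -0.1261  0.0201] psi 101.0 grip 30.0 open 29.7 mm F [-0.3 -0.2 -2. ] tilt 0.01
leg 1 [0.001, 0.001, 0.003, -0.0, 0.0, -0.0] dist 0.003
```

Call:
play_rows(
  motion=[
    [[0.001,0.001,0.001,0,0,0],[0.001,0.001,0.002,0,0,0],[0.001,0.001,0.003,0,0,0],[0.001,0.001,0.003,0,0,0],[0.001,0.001,0.003,0,0,0]],
  ],
)

```text
time_s: 29.62
position: [0.6451, -0.1253, 0.0172]
tcp_rot: [[-0.982, -0.19, 0.0], [-0.19, 0.982, -0.0], [-0.0, -0.0, -1.0]]
force: [-0.4, 0.5, -0.2]
opening: 0.338
grasp_force: 30.0
```

Force dropped to near zero, so it is touching down. I'll release it and rise.

Call:
play_rows(
  motion=[
    [[0,0,0,0,0,0],[0,0,0,0,0,0],[0,0,0,0,0,0],[0,0,0,0,0,0],[0,0,0,0,0,0],[0,0,0,0,0,0]],
  ],
  fingers=0.087,
)

```text
time_s: 30.12
position: [0.6451, -0.1253, 0.0171]
tcp_rot: [[-0.982, -0.19, 0.0], [-0.19, 0.982, -0.0], [-0.0, -0.0, -1.0]]
force: [-0.0, -0.1, 0.7]
opening: 0.713
grasp_force: 0.0
```

Call:
play_rows(
  motion=[
    [[0,0,-0.01,0,0,0],[0,0,-0.035,0,0,0],[0,0,-0.07,0,0,0],[0,0,-0.105,0,0,0],[0,0,-0.14,0,0,0],[0,0,-0.15,0,0,0],[0,0,-0.15,0,0,0]],
  ],
)

```text
time_s: 30.7
position: [0.6477, -0.1262, 0.1721]
tcp_rot: [[-0.982, -0.19, 0.009], [-0.19, 0.982, -0.003], [-0.008, -0.005, -1.0]]
force: [0.1, 0.8, 0.3]
opening: 0.997
grasp_force: 0.0
```

```bash
python3 plan.py .4137 -.2585 .15 101 1
```

```text
t 30.70 pos [ 0.6477 -0.1262  0.1721] psi 101.0 grip 0.0 open 86.7 mm F [0.1 0.8 0.3] tilt 0.55
leg 1 [0.255, -0.085, 0.02, -0.3, 0.5, -0.0] dist 0.270
```

Call:
play_rows(
  motion=[
    [[0.012,-0.004,0,0,0,0],[0.045,-0.015,0.002,0,0,0],[0.08,-0.027,0.006,0,0,0],[0.115,-0.039,0.01,0,0,0],[0.15,-0.051,0.014,0,0,0],[0.185,-0.063,0.018,0,0,0],[0.22,-0.075,0.02,0,0,0],[0.25,-0.084,0.02,0,0,0]],
  ],
)

```text
time_s: 31.37
position: [0.4121, -0.2546, 0.1451]
tcp_rot: [[-0.982, -0.19, -0.004], [-0.19, 0.982, 0.003], [0.003, 0.004, -1.0]]
force: [-0.5, -0.4, 0.1]
opening: 1.001
grasp_force: 0.0
```

```bash
cat > v.py <<'E'
from h import *
np.set_printoptions(precision=4,suppress=True); d=np.deg2rad
I=[]
for cam in ('top','side'):
    c=snap(cam); sat,mx=sm(c); I.append(c['frame'])
    w=roi(c,(sat<.5)&(mx<90),(.427,.28),32)
    p,e=fitw(c,'round_mat',w,(.427,.28,0),0); print(cam,'round',p[:2],e)
    m=mask_near(cam,c,'stapler',(.645,-.125,.025))
    if m is not None:
        p,e=fitw(c,'stapler',m,(.6455,-.125,d(11)),.004); print(cam,'stapler',p[:2],np.rad2deg(p[2]),e)
    m=mask_near(cam,c,'tin',(.414,-.259,.025))
    if m is not None:
        p,e=fitw(c,'tin',m,(.414,-.259,0),.004); print(cam,'tin',p[:2],e,m.sum())
    m=mask_near(cam,c,'stamp',(.627,.081,.03))
    if m is not None:
        p,e=fitw(c,'stamp',m,(.626,.081,d(14)),.004); print(cam,'stamp',p[:2],np.rad2deg(p[2]),e)
a=I[0][120:220,260:420,::-1]; b=I[1][130:250,290:430,::-1]
cv2.imwrite('pics/v1.png',np.hstack([cv2.resize(a,(480,300),interpolation=cv2.INTER_CUBIC),cv2.resize(b,(320,300),interpolation=cv2.INTER_CUBIC)]))
E
python3 v.py; python3 plan.py .4137 -.2585 .15 101 1
```

```text
top round [0.4261 0.2799] 0.06361996853535934
top stapler [ 0.6452 -0.1242] 11.386729753658622 0.07515451174289246
top tin [ 0.4135 -0.2586] 1.8029320139270661 214.0
top stamp [0.6261 0.0831] 13.478805283614676 0.08559577677224738
side round [0.4282 0.2763] 0.7839891818796484
side tin [ 0.4124 -0.26  ] 0.07585830792493989 791.0
side stamp [0.6245 0.0792] 8.470556566700852 0.05424836601307189
t 31.77 pos [ 0.4164 -0.2547  0.1467] psi 101.0 grip 0.0 open 86.9 mm F [0.4 0.9 0.2] tilt 0.01
leg 1 [0.003, -0.003, -0.003, 0.0, 0.0, 0.0] dist 0.006
```

View pics/v1.png

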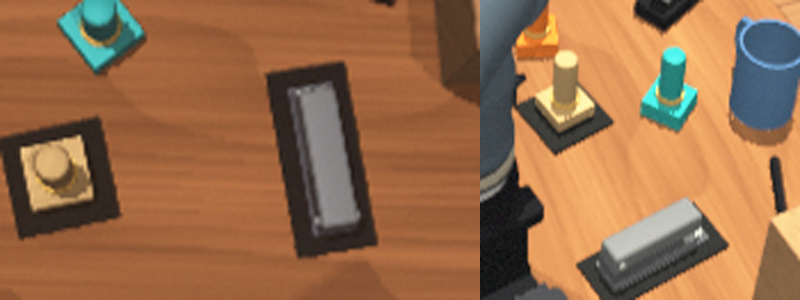

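Call:
play_rows(
  motion=[
    [[0.003,-0.003,0.02,0,0,0],[0.003,-0.003,0.05,0,0,0],[0.003,-0.003,0.08,0,0,0],[0.003,-0.003,0.105,0,0,0],[0.003,-0.003,0.122,0,0,0],[0.003,-0.003,0.133,0,0,0],[0.003,-0.003,0.138,0,0,0],[0.003,-0.003,0.138,0,0,0]],
  ],
)

```text
time_s: 32.43
position: [0.4134, -0.2578, 0.0078]
tcp_rot: [[-0.981, -0.192, -0.001], [-0.192, 0.981, 0.002], [0.001, 0.002, -1.0]]
force: [-0.5, -0.3, 0.7]
opening: 0.998
grasp_force: 0.0
```

Call:
play_rows(
  motion=[
    [[0,0,0,0,0,0],[0,0,0,0,0,0],[0,0,0,0,0,0],[0,0,0,0,0,0],[0,0,0,0,0,0],[0,0,0,0,0,0],[0,0,0,0,0,0],[0,0,0,0,0,0]],
  ],
  fingers=0.0,
)

```text
time_s: 33.1
position: [0.4133, -0.2589, 0.0095]
tcp_rot: [[-0.982, -0.19, 0.001], [-0.19, 0.982, -0.0], [-0.0, -0.001, -1.0]]
force: [0.4, 0.8, 5.4]
opening: 0.637
grasp_force: 30.4
```

Call:
play_rows(
  motion=[
    [[0,0,0,0,0,0],[0,0,0,0,0,0]],
  ],
)

```text
time_s: 33.27
position: [0.4133, -0.2589, 0.0095]
tcp_rot: [[-0.982, -0.19, 0.0], [-0.19, 0.982, -0.0], [-0.0, -0.001, -1.0]]
force: [-0.3, 0.8, 6.0]
opening: 0.637
grasp_force: 30.4
```

Call:
play_rows(
  motion=[
    [[0,0,-0.005,0,0,0],[0,0,-0.015,0,0,0],[0,0,-0.035,0,0,0],[0,0,-0.06,0,0,0],[0,0,-0.085,0,0,0],[0,0,-0.11,0,0,0],[0,0,-0.12,0,0,0],[0,0,-0.12,0,0,0]],
  ],
)

```text
time_s: 33.93
position: [0.4145, -0.26, 0.132]
tcp_rot: [[-0.982, -0.19, 0.004], [-0.19, 0.982, -0.005], [-0.004, -0.005, -1.0]]
force: [0.2, 0.0, -1.8]
opening: 0.636
grasp_force: 30.3
```

```bash
python3 plan.py .427 .2795 .13 90 1
```

```text
t 33.93 pos [ 0.4145 -0.26    0.132 ] psi 101.0 grip 30.3 open 55.3 mm F [ 0.2  0.  -1.8] tilt 0.37
leg 1 [-0.115, 0.527, -0.0, -0.3, 0.2, 11.0] dist 0.540
```

Call:
play_rows(
  motion=[
    [[-0.003,0.012,0,0,0,1],[-0.008,0.036,0,0,0,2],[-0.015,0.07,0,0,0,3],[-0.023,0.105,0,0,0,4],[-0.031,0.14,0,0,0,5],[-0.038,0.175,0,0,0,6],[-0.046,0.21,0,0,0,7],[-0.053,0.245,0,0,0,8]],
  ],
)

```text
time_s: 34.6
position: [0.4176, -0.0064, 0.1284]
tcp_rot: [[-0.999, -0.05, -0.002], [-0.05, 0.999, 0.001], [0.002, 0.001, -1.0]]
force: [0.4, -0.6, -1.1]
opening: 0.636
grasp_force: 30.3
```

```bash
python3 plan.py .427 .2795 .13 93 1
```

```text
t 34.60 pos [ 0.4176 -0.0064  0.1284] psi 92.9 grip 30.3 open 55.3 mm F [ 0.4 -0.6 -1.1] tilt 0.10
leg 1 [-0.024, 0.285, -0.001, 0.0, -0.1, -0.1] dist 0.286
```

Call:
play_rows(
  motion=[
    [[-0.003,0.035,0,0,0,0],[-0.006,0.07,0,0,0,0],[-0.009,0.105,0,0,0,0],[-0.012,0.14,0,0,0,0],[-0.015,0.175,0,0,0,0],[-0.018,0.21,0,0,0,0],[-0.021,0.245,0,0,0,0],[-0.023,0.27,0,0,0,0]],
  ],
)

```text
time_s: 35.27
position: [0.4267, 0.2652, 0.1282]
tcp_rot: [[-0.999, -0.053, -0.001], [-0.053, 0.999, 0.0], [0.001, 0.0, -1.0]]
force: [0.3, -0.1, -1.4]
opening: 0.634
grasp_force: 30.3
```

Call:
play_rows(
  motion=[
    [[0,0.006,0.01,0,0,0],[0,0.01,0.03,0,0,0],[0,0.01,0.055,0,0,0],[0,0.01,0.075,0,0,0],[0,0.01,0.08,0,0,0],[0,0.01,0.08,0,0,0],[0,0.01,0.08,0,0,0]],
  ],
)

```text
time_s: 35.85
position: [0.4269, 0.2721, 0.0488]
tcp_rot: [[-0.999, -0.051, -0.001], [-0.051, 0.999, -0.001], [0.001, -0.001, -1.0]]
force: [-0.4, -0.3, -0.7]
opening: 0.641
grasp_force: 30.3
```

```bash
python3 plan.py .427 .2795 .0105 93 1
```

```text
t 35.85 pos [0.4269 0.2721 0.0488] psi 92.9 grip 30.3 open 55.7 mm F [-0.4 -0.3 -0.7] tilt 0.08
leg 1 [-0.0, 0.007, 0.038, -0.0, -0.1, -0.1] dist 0.039
```

Call:
play_rows(
  motion=[
    [[0,0.004,0.01,0,0,0],[0,0.007,0.02,0,0,0],[0,0.007,0.028,0,0,0],[0,0.007,0.033,0,0,0],[0,0.007,0.035,0,0,0],[0,0.007,0.036,0,0,0],[0,0.007,0.036,0,0,0],[0,0.007,0.036,0,0,0]],
  ],
)

```text
time_s: 36.52
position: [0.427, 0.2797, 0.0131]
tcp_rot: [[-0.999, -0.052, 0.0], [-0.052, 0.999, 0.0], [-0.0, 0.0, -1.0]]
force: [0.4, 0.6, -2.3]
opening: 0.639
grasp_force: 30.3
```

```bash
python3 plan.py .427 .2795 .0095 93 1; python3 - <<'E'
from h import *
c=snap('side'); sat,mx=sm(c); z=bot.read_state()['position'][2]-.0055
w=roi(c,(sat<.5),(.427,.28),30)
m=mask_near('side',c,'tin',(.427,.28,z+.02))
if m is not None:
    p,e=fitw(c,'tin',m,(.426,.279,0),z); print('tin',p,e,m.sum())
    dm=cv2.dilate(m.astype(np.uint8),np.ones((3,3)))>0
E
```

```text
t 36.52 pos [0.427  0.2797 0.0131] psi 93.0 grip 30.3 open 55.6 mm F [ 0.4  0.6 -2.3] tilt 0.02
leg 1 [-0.0, -0.0, 0.004, 0.0, 0.0, -0.0] dist 0.004
tin [0.42676492 0.27796124 0.        ] 3.8865517924341453 99.0
```

Call:
play_rows(
  motion=[
    [[0,0,0.001,0,0,0],[0,0,0.002,0,0,0],[0,0,0.003,0,0,0],[0,0,0.0035,0,0,0],[0,0,0.0035,0,0,0]],
  ],
)

```text
time_s: 37.03
position: [0.4268, 0.2796, 0.0095]
tcp_rot: [[-0.999, -0.052, -0.0], [-0.052, 0.999, -0.0], [0.0, -0.0, -1.0]]
force: [0.5, -1.0, -1.6]
opening: 0.636
grasp_force: 30.3
```

Call:
play_rows(
  motion=[
    [[0,0,0.001,0,0,0],[0,0,0.001,0,0,0],[0,0,0.001,0,0,0]],
  ],
)

```text
time_s: 37.28
position: [0.4268, 0.2796, 0.0095]
tcp_rot: [[-0.999, -0.052, 0.0], [-0.052, 0.999, 0.0], [-0.0, 0.0, -1.0]]
force: [-1.6, -1.5, 7.1]
opening: 0.635
grasp_force: 30.4
```

Contact is made. Releasing, rising and backing off.

Call:
play_rows(
  motion=[
    [[0,0,-0.001,0,0,0],[0,0,-0.001,0,0,0]],
  ],
)

```text
time_s: 37.45
position: [0.427, 0.2797, 0.0097]
tcp_rot: [[-0.999, -0.052, 0.001], [-0.052, 0.999, 0.0], [-0.001, 0.0, -1.0]]
force: [0.2, 0.7, -2.3]
opening: 0.634
grasp_force: 30.3
```

Call:
play_rows(
  motion=[
    [[0,0,0,0,0,0],[0,0,0,0,0,0],[0,0,0,0,0,0],[0,0,0,0,0,0],[0,0,0,0,0,0],[0,0,0,0,0,0],[0,0,0,0,0,0]],
  ],
  fingers=0.087,
)

```text
time_s: 38.03
position: [0.4269, 0.2797, 0.0095]
tcp_rot: [[-0.999, -0.052, 0.0], [-0.052, 0.999, 0.0], [-0.0, 0.0, -1.0]]
force: [-0.6, 0.4, -0.3]
opening: 0.982
grasp_force: 0.0
```

Call:
play_rows(
  motion=[
    [[0,0,-0.008,0,0,0],[0,0,-0.03,0,0,0],[0,0,-0.06,0,0,0],[0,0,-0.1,0,0,0],[0,0,-0.14,0,0,0],[0,0,-0.17,0,0,0],[0,0,-0.18,0,0,0]],
  ],
)

```text
time_s: 38.62
position: [0.4293, 0.2807, 0.1951]
tcp_rot: [[-0.999, -0.052, 0.009], [-0.052, 0.999, 0.004], [-0.009, 0.003, -1.0]]
force: [1.0, 1.1, -0.5]
opening: 1.002
grasp_force: 0.0
```

```bash
python3 plan.py .17 .602 .205 93 1
```

```text
t 38.62 pos [0.4293 0.2807 0.1951] psi 93.0 grip 0.0 open 87.2 mm F [ 1.   1.1 -0.5] tilt 0.56
leg 1 [0.242, 0.334, -0.011, 0.2, 0.5, -0.0] dist 0.413
```

Call:
play_rows(
  motion=[
    [[0.01,0.015,0,0,0,0],[0.03,0.042,-0.005,0,0,0],[0.05,0.07,-0.01,0,0,0],[0.07,0.098,-0.01,0,0,0],[0.09,0.126,-0.01,0,0,0],[0.11,0.152,-0.01,0,0,0],[0.13,0.18,-0.01,0,0,0],[0.15,0.208,-0.01,0,0,0]],
  ],
)

```text
time_s: 39.28
position: [0.2648, 0.4804, 0.2002]
tcp_rot: [[-0.999, -0.052, 0.0], [-0.052, 0.999, 0.0], [-0.0, 0.0, -1.0]]
force: [1.3, -0.9, 0.3]
opening: 0.999
grasp_force: 0.0
```

Call:
play_rows(
  motion=[
    [[0.02,0.028,0,0,0,0],[0.04,0.056,0,0,0,0],[0.06,0.084,0,0,0,0],[0.075,0.105,0,0,0,0],[0.085,0.118,0,0,0,0],[0.085,0.118,0,0,0,0],[0.085,0.118,0,0,0,0]],
  ],
)

```text
time_s: 39.87
position: [0.1746, 0.593, 0.1997]
tcp_rot: [[-0.999, -0.054, 0.0], [-0.054, 0.999, -0.001], [-0.0, -0.001, -1.0]]
force: [0.2, -1.0, 0.1]
opening: 1.001
grasp_force: 0.0
```

```bash
cat > v2.py <<'E'
from h import *
np.set_printoptions(precision=4,suppress=True); d=np.deg2rad
I=[]
for cam in ('top','side'):
    c=snap(cam); sat,mx=sm(c); I.append(c['frame'])
    for nm,p0,ma,q0 in (('tin',(.427,.2795,0),'round_mat',(.427,.28,0)),('stamp',(.626,.082,d(14)),'square_mat',(.625,.082,d(14.5))),('stapler',(.6455,-.125,d(11)),'long_mat',(.6455,-.125,d(11)))):
        m=mask_near(cam,c,nm,(p0[0],p0[1],.025))
        if m is None: print(cam,nm,'none'); continue
        p,e=fitw(c,nm,m,p0,.004); dm=cv2.dilate(m.astype(np.uint8),np.ones((3,3)))>0
        v,u=np.mgrid[:400,:640]; uv=proj(c,[q0[0],q0[1],0]); l=(sat<.47)&(mx<80)&(np.hypot(u-uv[0],v-uv[1])<34)&~dm
        l=cv2.morphologyEx(l.astype(np.uint8),cv2.MORPH_OPEN,np.ones((2,2)))>0
        q,eq=fitw(c,ma,l,q0,0,ign=dm)
        print(cam,nm,'rel mm',(p-q)[:2]*1000,'dyaw',np.rad2deg(p-q)[2].round(1),'err',round(e,2),round(eq,2))
    for nm,p0 in (('bowl',(.429,-.0046,0)),('jar',(.586,-.306,0)),('bottle',(.5876,.3076,0))):
        m=mask_near(cam,c,nm,(p0[0],p0[1],.03)); 
        if m is not None: print(cam,nm,fitw(c,nm,m,p0,0))
cv2.imwrite('pics/v2.png',np.hstack([cv2.resize(I[0][100:320,150:480,::-1],(420,280)),cv2.resize(I[1][80:330,200:450,::-1],(280,280))]))
E
python3 v2.py
```

```text
top tin rel mm [2.9813 2.8292] dyaw 0.0 err 0.1 0.31
top stamp rel mm [2.4149 3.7466] dyaw 0.6 err 0.13 0.22
top stapler rel mm [1.0287 1.3703] dyaw 0.6 err 0.06 0.3
top bowl (array([ 0.4299, -0.0051,  0.    ]), np.float64(0.04125508425334108))
top jar (array([ 0.5849, -0.3013,  0.    ]), np.float64(0.1712798297613619))
top bottle (array([0.5884, 0.3082, 0.    ]), np.float64(0.29733232348733485))
side tin rel mm [-1.7889  1.53  ] dyaw 0.0 err 0.12 0.42
side stamp rel mm [-2.1409  2.049 ] dyaw -1.6 err 0.07 0.34
side stapler rel mm [-5.1886  1.0507] dyaw 1.9 err 0.12 0.31
side bowl (array([ 0.4284, -0.01  ,  0.    ]), np.float64(0.07336626253554857))
side jar (array([ 0.5864, -0.3065,  0.    ]), np.float64(0.12423019749416012))
side bottle (array([0.5868, 0.3051, 0.    ]), np.float64(0.11812844898438417))
```

View pics/v2.png

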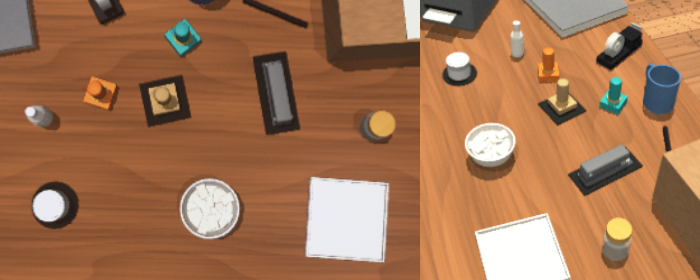

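```bash
python3 - <<'E'
from h import *
np.set_printoptions(precision=4,suppress=True); d=np.deg2rad
for cam in ('top','side'):
    c=snap(cam); sat,mx=sm(c)
    u=roi(c,sat<.5,(.427,.28),28); t=roi(c,u&(mx>75),(.427,.28),25)
    p,e=fitw(c,'tin',t,(.427,.279,0),.004)
    q,f=fitw(c,'round_mat',u|t,(.427,.279,0),0,share=sil(c,'tin',p,.004)); print(cam,'tin',p[:2],e,'mat',q[:2],f)
    m=mask_near(cam,c,'stamp',(.626,.082,.03))>0
    p,e=fitw(c,'stamp',m,(.626,.082,d(14)),.004); u=roi(c,(sat<.47)|m,(.625,.082),27)
    q,f=fitw(c,'square_mat',u|m,(.625,.082,d(14)),0,share=sil(c,'stamp',p,.004)); print(cam,'stamp',p,e,'mat',q,f)
E
```

```text
top tin [0.4268 0.2823] 0.055130662899808294 mat [0.4262 0.2804] 0.047922322775263954
top stamp [0.6259 0.0838 0.2168] 0.11314386428728794 mat [0.6254 0.0838 0.2397] 0.1194024968652892
side tin [0.4264 0.2775] 0.04510201646581554 mat [0.427  0.2788] 0.04889565021410863
side stamp [0.624  0.0796 0.1899] 0.06737967914438503 mat [0.6246 0.0812 0.2503] 0.06356721001653673
```

All three things are within about 1–2 mm of the middle of their mats, upright, and the bystanders have not moved. Handing in.

```bash
python3 -c "
from rig import bot
print(bot.hand_in())"
```

```text
the job is handed in; nothing more can be done
None
```

The job is handed in at about 40 s of the allowed 122 s: I parked the tin in the tray, then set the stamp on the square mat, the stapler along the oblong mat and finally the tin on the round mat; all three are upright and look centred to about 2 mm on camera, though one rough last reading put the stapler 5 mm off.

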